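# Take the service plug out from behind the brake parts and put it on the lock-out rest

## Robot

A 6-joint arm with a two-finger parallel gripper is mounted at the origin on the work surface. World frame = base frame: x ahead of the robot, y to its left, z up, the work surface at z = 0. Lengths are in m, angles in rad, forces in N, time in s.
With the tool pointing down it reaches from about 0.325 to 0.875 m from the base axis. Payload 4.4 kg.
Tool frame: the origin (TCP) lies at the centre of the arm's flange, where the gripper is bolted on; the fingertips stand ctrl.tip_extent ahead of it and the grasp point (between the pads) lies 155 mm ahead of it (ctrl.tip_extent is the distance from the TCP to the fingertips, in m); y points along the fingers, z is the direction in which the jaws open and shut, and the axes are right-handed (so a half turn about y gives the same grasp; the last joint's range is limited). The gripper opens to 85 mm and grips with 20 to 120 N. Pads are 22 mm wide; open, the fingers measure 114 mm over their backs; the gripper's body (76 mm by 85 mm) begins 54 mm behind the grasp point. The pads swing forward as they close: fully open they stand 13 mm farther back than shut.
Start: joints at [0.977, 0.207, 1.542, -0, 1.393, -0.15], TCP at [0.247, 0.519, 0.405] pointing down, gripper open.
Joint ranges: [-2.73, 2.73], [-0.86, 2.22], [0.23, 2.46], [-1.11, 4.25], [0.08, 2.63], [-2.82, 2.82]. Speed limits (rad/s): [2.79, 2.79, 3.14, 3.14, 3.14, 3.14].

## Interface

Orientations are given as a rotation vector (axis times angle).
In Python, from bench import ctrl, eyes, order gives the robot as it stands.
- The arm moves only by the tool carry_out, never from a script. Its argument "plan" is a list of rows, each an object of numbers: "ax", "ay", "az": the turn, a rotation vector about the world's x, y, z in units of 60 degrees (1.0 is 60 degrees); "x", "y", "z": the shift along the world's x, y, z in units of 200 mm (1.0 is 200 mm); "fingers": the closure, from -1 (fully open) to 1 (shut), so that 0 is half open. A call has 1 to 20 rows; each row shifts and turns the commanded pose from where the row before left it; what a row does not reach is not made up. A row lasts 1/12 s, in which the tool goes at most 41.7 mm and 7.16 degrees, less where a joint would pass 70% of its speed; a pose out of reach is approached as far as the arm can. A call with a number of a shift or a turn outside -1 to 1 is refused whole. A call with a gripper value outside its range is refused whole. The fingers move at their own pace and stop on an object; "newtons" is the grip in N (left out, the last holds). Time passes only in rows, so rows that do not move let the fingers close. It gives the time, the measured TCP pose, the force and the opening at its end, in the units of the state.
- ctrl.sense(): the state, without advancing time (a new reading comes with each control period).
- eyes.get_image(name): name is "side" or "top"; returns (picture, depth): 420x560x3 uint8, red, green, blue; 420x560 float32, m along the optical axis (not along the pixel's ray), 0 where there is no reading.
- eyes.camera_model(name): a dict with "K" (3x3 intrinsics, pixels), "k1" (the pictures are not rectified: a ray, as slopes to the right and down, at radius r is drawn at 1 + k1 r^2 times it, then the intrinsics apply), "extrinsics" (4x4, takes a point from world to camera coordinates). Camera axes: x right, y up, looking along -z (the intrinsics and any distortion apply to the point x, -y, -z); pixel columns grow to the right and rows downward; lengths in m; the calibration is good to about 2 mm. A picture is of the moment at which its call begins. camera_model takes no time and is no camera call.
- order.close_job(): hands the job in, once; it reports no verdict.
The state is a dict: "time_s": time; "qpos": joint angles; "dq": joint speeds; "effort": joint torques, N m; "tcp_pos": TCP position; "orientation": TCP orientation; "contact_force": force on the tool from outside, world axes, zero at the start; "moment": the same for the moment, N m; "finger_gap": finger opening in m.
Only numpy, scipy, OpenCV 4.12 (cv2) and the standard library are available. Lean on these libraries where they do the work, as an engineer would, in place of code of your own. Each camera call takes 0.05 s, during which the arm holds its last target.

## Task

Get the low black service plug that lies on the aluminium carrier behind a row of three tall brake parts: first stand all three parts (pump motor, relay, accumulator) upright in the empty steel side tray, then lay the plug flat, centred and lengthwise between the two end cheeks of the lock-out rest. Only when the plug is there, stand each of the three parts back upright on the carrier, each exactly where it stood at the start. Keep the parts from tipping over and leave the jar, the wrench and the ring alone.

Things in the scene. Friction and masses are not known exactly. Their poses are not given: they have to be found in the camera images.
- motor: Pump motor: plain upright round aluminium cylinder, 42 mm diameter, 110 mm tall, dark bands, about 0.5 kg. Loose, stands in the row on the carrier. Origin at the centre of its underside, z up.
- relay: Relay: upright square grey plastic block, 42 x 42 mm, 95 mm tall, two brass studs on top, about 0.3 kg. Loose, stands in the row on the carrier, its sides nearly parallel to the carrier's. Origin at the centre of its underside, z up, x and y normal to its sides.
- accumulator: Pressure accumulator: bottle-shaped steel part, dark body 42 mm in diameter up to 55 mm, shoulder tapering to a bright straight neck 22 mm in diameter from 70 to 113 mm height, about 0.45 kg. Loose, stands in the row on the carrier. Origin at the centre of its underside, z up.
- service_plug: Service plug: low black plastic bar with two copper pads on top, 36 mm (its x) by 90 mm (its y), 30 mm high, with a 36 x 40 mm raised middle 38 mm high, about 0.2 kg; same seen from either end. Loose, lies on the carrier behind the row (towards the carrier's +x) and along it, gap 6 to 25 mm. Take it across its 36 mm width. Origin at the centre of its underside, z up.
- carrier: Fixed aluminium plate, 180 mm (its x) by 210 mm (its y), floor 6 mm above the work surface, with 14 mm high rims (from the work surface) on both sides and at the far edge (+x); open at the near edge. The row of three parts stands along its y at about x = -32 mm, y = -58, 0 and +58 mm (which part is in which place changes); the plug lies at about x = +23 mm. Origin at the centre of its underside.
- side_tray: Fixed shallow open steel tray, empty at the start, 160 mm (its x) by 210 mm (its y), 18 mm high, walls and floor 4 mm thick. Room for the three parts side by side. Origin at the centre of its underside.
- lockout_rest: Lock-out rest: fixed grey plastic plate, 110 mm (its x) by 150 mm (its y), top face 8 mm above the work surface, with two black end cheeks at y = +-61 mm (114 mm clear between them, 46 mm long, tops 32 mm above the work surface). The plug lies centred between them, its long side along the rest's y. Origin at the centre of its underside.
- grease_jar: Bystander: white jar with black lid, 60 mm diameter, 75 mm high, beyond the work. Leave alone. Origin at the centre of its underside.
- wrench: Bystander: steel wrench 190 mm long, lying beyond the work. Leave alone. Origin under it, its length along its x.
- hub_ring: Bystander: steel ring, 90 mm outside, 60 mm inside, 22 mm high, lying beyond the work. Leave alone. Origin at the centre of its underside.
There are look-alikes about, which are no part of the job. Leave any purple look-alike of the service_plug alone.

How it is judged:
By the outcome, as a careful person would: the job done as asked, in the order asked, and still so for the second after the job is handed in, with the robot touching nothing.
It also fails if it takes over 147 s, if anything falls off the work surface, if the arm or the gripper's body presses on something with over 40 N, if the wrist force passes 120 N, or if a joint passes its speed limit or range.

## Working session

There is one attempt and no reset: what is moved stays moved. The work goes in short steps, Python scripts to look and compute and a tool call to move; the robot and the scene stay as the last step left them, time stands still between calls to the robot, and variables do not carry over. Pictures are saved under pics/ and viewed, and the job is handed in when it is done.

Besides the shell and the picture viewer there is one more tool, called after ">>>" in YAML: its name, and indented under it one key for each argument. carry_out: Moves the arm, as the interface text tells. Its arguments: {"type":"object","properties":{"plan":{"type":"array"},"newtons":{"type":"number"}},"required":["plan"]}

```bash
ls; mkdir -p pics; python3 - <<'E'
from bench import ctrl, eyes, order
import cv2,numpy as np
print(ctrl.sense(), ctrl.tip_extent)
for n in ("side","top"):
    im,d=eyes.get_image(n); m=eyes.camera_model(n); print(n,m)
    cv2.imwrite(f"pics/{n}0.png",im[:,:,::-1]); np.savez(f"{n}0.npz",im=im,d=d)
E
```

```text
pics
{'time_s': 0.0, 'qpos': array([ 9.76471366e-01,  2.07427031e-01,  1.54297039e+00, -1.81317782e-05,
        1.39347758e+00, -1.50481057e-01]), 'dq': array([-0.00090088, -0.0014139 , -0.00048627, -0.00142516,  0.00146585,
        0.00087981]), 'effort': array([ 7.18810898e-04, -3.83032787e+01, -2.91600788e+01, -4.68592282e-05,
        1.06794466e-02, -6.46787839e-05]), 'tcp_pos': array([0.24670878, 0.51897932, 0.40351351]), 'orientation': array([-1.54476597,  0.34881896, -0.34753159]), 'contact_force': array([-0.96120216,  0.52778906, -0.74227236]), 'moment': array([ 0.0834029 , -0.03075873, -0.03547029]), 'finger_gap': 0.08542145094385999} 0.1734
side {'K': array([[470.49096302,   0.        , 280.94804171],
       [  0.        , 470.49096302, 209.42469166],
       [  0.        ,   0.        ,   1.        ]]), 'k1': -0.1369098453776535, 'extrinsics': array([[ 0.96027983, -0.27820702,  0.02152884, -0.53703978],
       [ 0.17108511,  0.64796507,  0.74220695, -0.15446754],
       [-0.22043712, -0.7090431 ,  0.66982487, -0.95442096],
       [ 0.        ,  0.        ,  0.        ,  1.        ]])}
top {'K': array([[492.66444569,   0.        , 284.7979838 ],
       [  0.        , 492.66444569, 208.91416136],
       [  0.        ,   0.        ,   1.        ]]), 'k1': -0.17095215890044724, 'extrinsics': array([[-0.01901181, -0.99957363,  0.02216095, -0.00360349],
       [ 0.98232426, -0.01454627,  0.18662116, -0.59678284],
       [-0.18621923,  0.02531725,  0.98218198, -1.08505762],
       [ 0.        ,  0.        ,  0.        ,  1.        ]])}
```

View pics/side0.png

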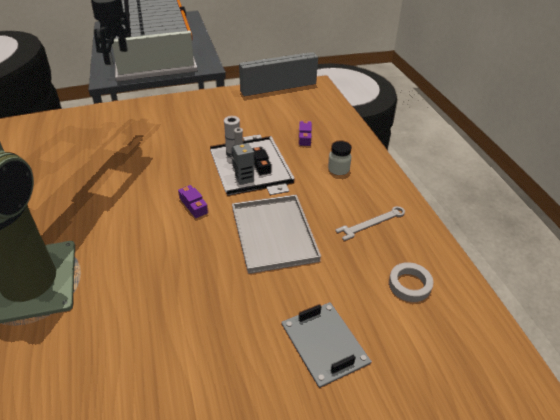

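View pics/top0.png

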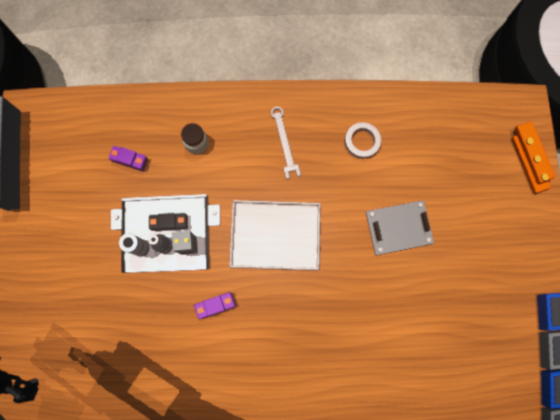

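The side view shows the carrier at about (250,163), with the motor, accumulator and relay in a row and the black plug behind. The tray is at (275,232), the rest at (325,342), and purple decoys are at (193,200) and (305,132). In the top view the carrier is at (165,234), the plug at (168,221), the motor at (130,243), the accumulator at (157,240), the relay at (182,240), the tray at (276,235) and the rest at (400,228).

```bash
cat > h.py <<'E'
import numpy as np, cv2
from bench import ctrl, eyes
def cloud(name,im,d):
    m=eyes.camera_model(name); K=m['K'];E=m['extrinsics']
    H,W=d.shape; u,v=np.meshgrid(np.arange(W),np.arange(H))
    pts=np.stack([u,v],-1).reshape(-1,1,2).astype(np.float64)
    s=cv2.undistortPoints(pts,K,np.array([m['k1'],0,0,0,0.])).reshape(H,W,2)
    pc=np.stack([s[...,0]*d,-s[...,1]*d,-d],-1)
    w=(pc-E[:3,3])@E[:3,:3]
    w[d<=0]=np.nan
    return w
def proj(name,P):
    m=eyes.camera_model(name); K=m['K'];E=m['extrinsics']
    p=np.atleast_2d(P)@E[:3,:3].T+E[:3,3]
    a=p[:,0]/-p[:,2]; b=-p[:,1]/-p[:,2]; f=1+m['k1']*(a*a+b*b)
    return np.stack([K[0,0]*a*f+K[0,2],K[1,1]*b*f+K[1,2]],-1)
def look(tag):
    o={}
    for n in("side","top"):
        im,d=eyes.get_image(n); cv2.imwrite(f"pics/{n}{tag}.png",im[:,:,::-1]); np.savez(f"{n}{tag}.npz",im=im,d=d); o[n]=(im,d)
    return o
def load(n,tag):
    z=np.load(f"{n}{tag}.npz"); return z['im'],z['d'],cloud(n,z['im'],z['d'])
E
python3 - <<'E'
from h import *
for n in("top","side"):
    im,d,w=load(n,"0")
    x,y,z=w[...,0],w[...,1],w[...,2]
    t=(abs(z)<.01)&(x>.3)&(x<.8)&(abs(y)<.5); print(n,"table z",np.nanmedian(z[t]),t.sum())
    A=np.c_[x[t],y[t],np.ones(t.sum())]; print(np.linalg.lstsq(A,z[t],rcond=None)[0], np.std(z[t]))
    # orthographic height/colour map: 1 mm/px region x .35-.85, y -.45..45
    s=1000
    img=np.zeros((500,800,3),np.uint8);hm=np.full((500,800),-1.)
    ok=np.isfinite(z)&(x>.35)&(x<.849)&(abs(y)<.399)
    for r,c in zip(*np.where(ok)):
        a=int((.85-x[r,c])*s);b=int((.4-y[r,c])*s)
        if z[r,c]>hm[a,b]:
            hm[a:a+2,b:b+2]=z[r,c]; img[a:a+2,b:b+2]=im[r,c,::-1]
    cv2.imwrite(f"pics/ortho_{n}.png",img)
im,d,w=load("top","0")
cv2.imwrite("pics/crop_top.png",cv2.resize(im[180:290,100:240,::-1],None,fx=5,fy=5,interpolation=cv2.INTER_CUBIC))
im,d,w=load("side","0")
cv2.imwrite("pics/crop_side.png",cv2.resize(im[100:210,190:330,::-1],None,fx=5,fy=5,interpolation=cv2.INTER_CUBIC))
E
```

```text
top table z 0.0013197812658796025 74062
[0.00111897 0.00062514 0.00101436] 0.0029187226467581513
side table z 0.0006574313072438421 65167
[0.00147531 0.00075389 0.00049491] 0.002592078813622406
```

View pics/ortho_top.png

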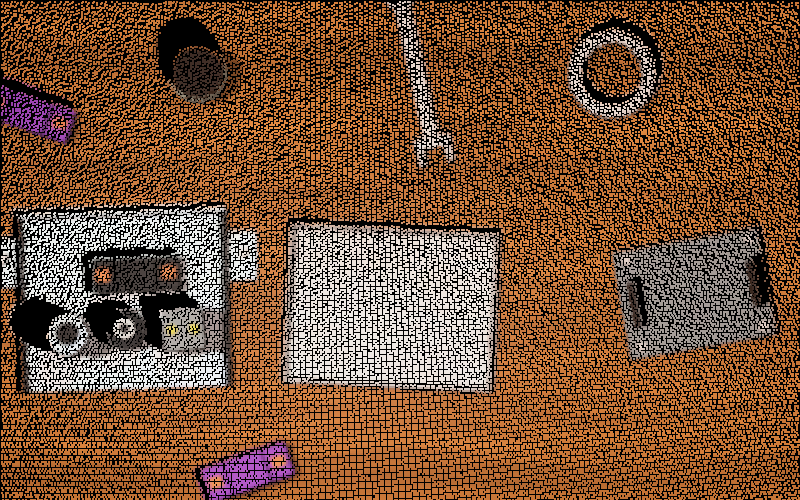

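View pics/crop_top.png

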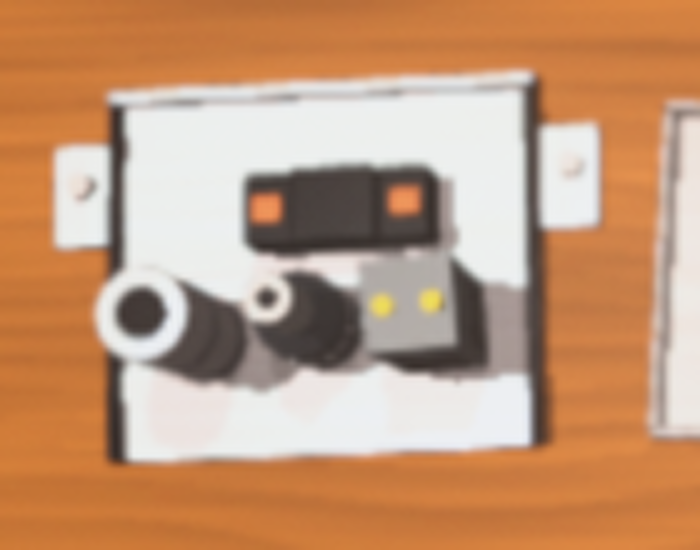

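View pics/crop_side.png

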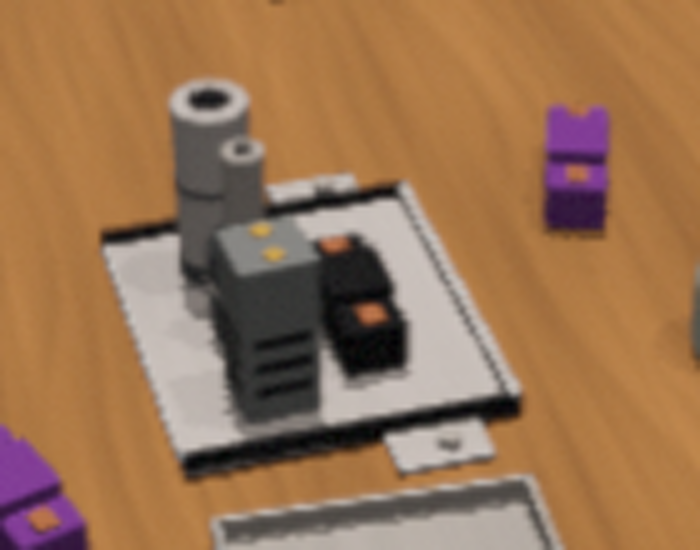

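```bash
python3 - <<'E'
from h import *
from scipy.optimize import least_squares
from scipy.spatial.transform import Rotation as R
s=ctrl.sense(); print(R.from_rotvec(s['orientation']).as_matrix().round(3))
def circ(p,r):
    f=lambda c:np.hypot(p[:,0]-c[0],p[:,1]-c[1])-r
    q=least_squares(f,p.mean(0),loss='soft_l1',f_scale=.002); return q.x.round(4),np.std(f(q.x)).round(4),len(p)
for n in("top","side"):
    im,d,w=load(n,"0"); P=w.reshape(-1,3); C=im.reshape(-1,3).astype(int); 
    k=np.isfinite(P[:,2]); P=P[k];C=C[k]
    def box(x0,x1,y0,y1,z0,z1):
        return (P[:,0]>x0)&(P[:,0]<x1)&(P[:,1]>y0)&(P[:,1]<y1)&(P[:,2]>z0)&(P[:,2]<z1)
    print(n)
    b=box(.46,.57,.305,.39,.104,.125); print("motor top",P[b].mean(0),P[b].min(0),P[b].max(0),b.sum())
    b=box(.46,.57,.305,.39,.02,.100); print("motor side",circ(P[b][:,:2],.021))
    b=box(.48,.57,.255,.31,.110,.125); print("acc top",P[b].mean(0),P[b].min(0),P[b].max(0),b.sum())
    b=box(.48,.57,.255,.305,.08,.112); print("acc neck",circ(P[b][:,:2],.011))
    b=box(.48,.57,.25,.31,.015,.057); print("acc body",circ(P[b][:,:2],.021))
    b=box(.48,.58,.18,.245,.09,.11); q=P[b]; print("relay top",np.median(q,0),q.min(0),q.max(0),b.sum(), cv2.minAreaRect((q[:,:2]*1000).astype(np.float32)))
    b=box(.54,.62,.2,.33,.022,.052); q=P[b]; print("plug",q.mean(0),b.sum(), cv2.minAreaRect((q[:,:2]*1000).astype(np.float32)))
E
```

```text
[[ 0.903 -0.001  0.429]
 [-0.429 -0.002  0.903]
 [-0.    -1.    -0.002]]
top
motor top [0.51517842 0.33139673 0.11620139] [0.49468645 0.31162044 0.1045352 ] [0.53660231 0.35356665 0.1239622 ] 298
motor side (array([0.516 , 0.3332]), np.float64(0.0071), 188)
acc top [0.5213111  0.27521653 0.11913424] [0.51100843 0.26538926 0.11134363] [0.53123599 0.28691366 0.12300286] 89
acc neck (array([0.5223, 0.2761]), np.float64(0.0005), 36)
acc body (array([0.543 , 0.2749]), np.float64(0.0077), 228)
relay top [0.52102277 0.21731342 0.1016054 ] [0.49862638 0.19502079 0.09008911] [0.54401721 0.24056414 0.10746914] 388 ((521.3231201171875, 217.7472686767578), (42.380741119384766, 43.089935302734375), 5.344593048095703)
plug [0.57564802 0.26268406 0.03964623] 615 ((568.430419921875, 264.96197509765625), (53.82038116455078, 91.43682098388672), 2.4436628818511963)
side
motor top [0.51645653 0.32516297 0.11357252] [0.49684342 0.30930756 0.10405755] [0.53716291 0.35043486 0.11910407] 153
motor side (array([0.5186, 0.3335]), np.float64(0.003), 212)
acc top [0.52326578 0.2710356  0.11784368] [0.51286017 0.26234375 0.1100545 ] [0.53310925 0.28575791 0.12195666] 55
acc neck (array([0.5239, 0.2764]), np.float64(0.0015), 86)
acc body (array([0.5411, 0.2688]), np.float64(0.0066), 58)
relay top [0.52187773 0.20802057 0.10066737] [0.50082047 0.19073802 0.09004086] [0.54592056 0.23931594 0.10455893] 241 ((523.2699584960938, 215.1075439453125), (42.60597229003906, 47.49395751953125), 4.63494873046875)
plug [0.5758069  0.24707249 0.03763166] 320 ((576.8606567382812, 253.62818908691406), (118.1790542602539, 46.6961555480957), 76.53536224365234)
```

```bash
cat > ov.py <<'E'
from h import *
def rect(a,b,z,c=(0,0)): return np.array([[c[0]+sx*a/2,c[1]+sy*b/2,z] for sx,sy in((-1,-1),(1,-1),(1,1),(-1,1),(-1,-1))])
def ring(r,z): t=np.linspace(0,2*np.pi,40); return np.c_[r*np.cos(t),r*np.sin(t),0*t+z]
M={'motor':[ring(.021,0),ring(.021,.11)],'relay':[rect(.042,.042,0),rect(.042,.042,.095)],
'acc':[ring(.021,0),ring(.021,.055),ring(.011,.07),ring(.011,.113)],
'plug':[rect(.036,.09,0),rect(.036,.09,.03),rect(.036,.04,.038)],
'carrier':[rect(.18,.21,0),rect(.18,.21,.014)],'tray':[rect(.16,.21,0),rect(.16,.21,.018)],
'rest':[rect(.11,.15,0),rect(.11,.15,.008)]}
def place(L,p):
    c,s=np.cos(p[3]),np.sin(p[3]); Rz=np.array([[c,-s,0],[s,c,0],[0,0,1]])
    return L@Rz.T+np.array(p[:3])
def overlay(n,im,poses,box,fx,fn):
    x0,y0,x1,y1=box
    o=cv2.resize(im[y0:y1,x0:x1,::-1],None,fx=fx,fy=fx,interpolation=cv2.INTER_CUBIC)
    cols=[(0,0,255),(0,255,0),(255,0,0),(0,200,255),(255,0,255),(255,255,0)]
    for i,(k,p) in enumerate(poses.items()):
        for L in M[k]:
            q=(proj(n,place(L,p))-[x0,y0]+.5)*fx
            cv2.polylines(o,[np.round(q*8).astype(np.int32)],False,cols[i%6],1,cv2.LINE_AA,3)
    cv2.imwrite(fn,o)
P0={'motor':(.517,.333,.006,0),'acc':(.523,.276,.006,0),'relay':(.522,.217,.006,.05),'plug':(.577,.263,.006,.04),
'carrier':(.5515,.277,0,.038),'tray':(.545,.009,0,-.048),'rest':(.557,-.297,0,.2)}
E
python3 - <<'E'
from ov import *
im,_,_=load("top","0"); overlay("top",im,P0,(100,180,240,290),5,"pics/ov_top.png")
overlay("top",im,P0,(220,180,440,290),3.6,"pics/ov_top2.png")
im,_,_=load("side","0"); overlay("side",im,P0,(190,100,330,210),5,"pics/ov_side.png")
overlay("side",im,P0,(220,180,390,400),2.7,"pics/ov_side2.png")
E
```

```text
(no output)
```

View pics/ov_top.png

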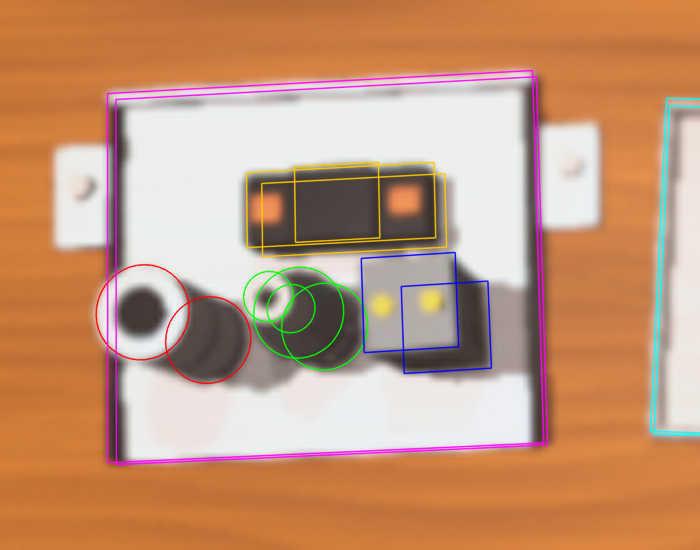

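View pics/ov_top2.png

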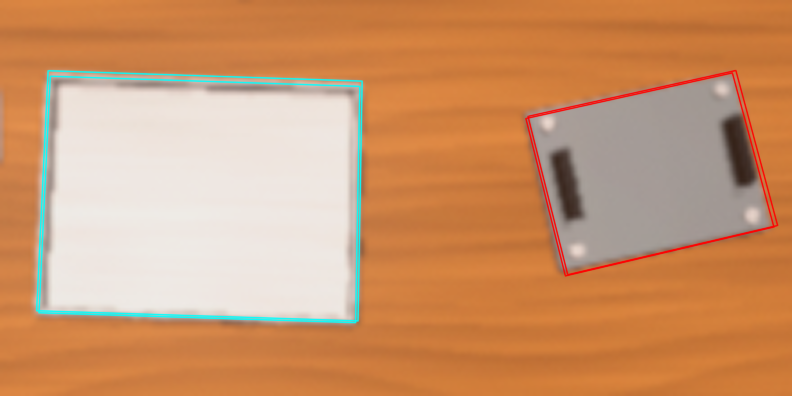

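View pics/ov_side.png

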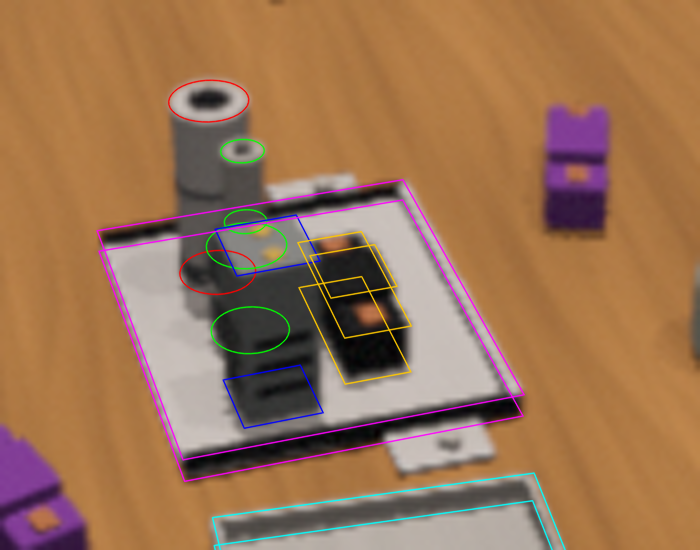

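View pics/ov_side2.png

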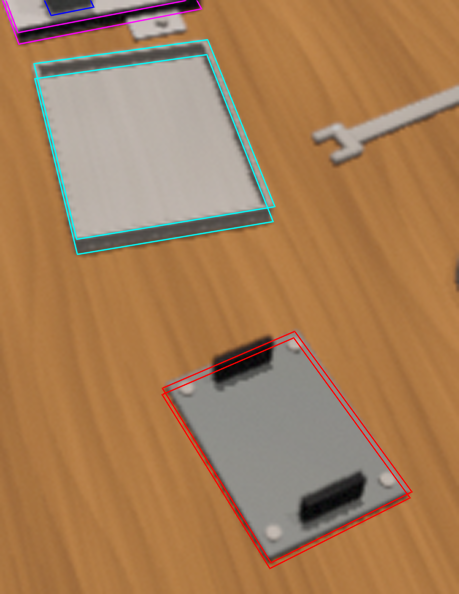

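```bash
cat > fit.py <<'E'
from ov import *
from scipy.optimize import minimize
from scipy.ndimage import map_coordinates
def dens(L,k=12): return np.concatenate([np.linspace(a,b,k,endpoint=False) for a,b in zip(L[:-1],L[1:])])
TOP={'motor':[ring(.021,.11)],'relay':[rect(.042,.042,.095)],'acc':[ring(.011,.113)],'plug':[rect(.036,.09,.03)],
'carrier':[rect(.18,.21,.014),rect(.18,.21,0)],'tray':[rect(.16,.21,.018),rect(.152,.202,.018)],'rest':[rect(.11,.15,.008)]}
def fit(n,im,k,p,rng=.006):
    g=cv2.GaussianBlur(im.astype(np.float32),(0,0),.8)
    gx=np.stack([cv2.Sobel(g[...,c],cv2.CV_32F,1,0) for c in range(3)]);gy=np.stack([cv2.Sobel(g[...,c],cv2.CV_32F,0,1) for c in range(3)])
    mag=np.sqrt((gx**2+gy**2).sum(0)); mag=np.minimum(mag,np.percentile(mag,99.5))
    Ls=[dens(L) for L in TOP[k]]
    yawfree=k not in('motor','acc')
    def f(v):
        q=(p[0]+v[0]/1e3,p[1]+v[1]/1e3,p[2],p[3]+(v[2]/100 if yawfree else 0))
        s=0
        for L in Ls:
            uv=proj(n,place(L,q)); s+=map_coordinates(mag,[uv[:,1],uv[:,0]],order=1).mean()
        return -s+.02*(v@v)*.0
    best=None
    for a in(-3,0,3):
        for b in(-3,0,3):
            for c in((-3,0,3) if yawfree else (0,)):
                r=minimize(f,[a,b,c],method='Nelder-Mead',options=dict(xatol=.02,fatol=.01,initial_simplex=np.array([[a,b,c],[a+2,b,c],[a,b+2,c],[a,b,c+2.]])))
                if best is None or r.fun<best.fun: best=r
    v=best.x
    return (round(p[0]+v[0]/1e3,4),round(p[1]+v[1]/1e3,4),p[2],round(p[3]+v[2]/100,4) if yawfree else 0),round(best.fun)
E
python3 - <<'E'
from fit import *
for k in P0:
    for n in("top","side"):
        im,_,_=load(n,"0"); print(k,n,*fit(n,im,k,P0[k]))
E
```

```text
motor top (np.float64(0.5169), np.float64(0.3334), 0.006, 0) -407
motor side (np.float64(0.517), np.float64(0.3313), 0.006, 0) -306
acc top (np.float64(0.5207), np.float64(0.2759), 0.006, 0) -377
acc side (np.float64(0.5228), np.float64(0.2749), 0.006, 0) -247Traceback (most recent call last):
  File "<stdin>", line 4, in <module>
  File "fit.py", line 23, in fit
    r=minimize(f,[a,b,c],method='Nelder-Mead',options=dict(xatol=.02,fatol=.01,initial_simplex=np.array([[a,b,c],[a+2,b,c],[a,b+2,c],[a,b,c+2.]])))
    res = _minimize_neldermead(fun, x0, args, callback, bounds=bounds,
                               **options)
    fxr = func(xr)
    fx = function(np.copy(x), *(wrapper_args + args))
  File "fit.py", line 17, in f
    uv=proj(n,place(L,q)); s+=map_coordinates(mag,[uv[:,1],uv[:,0]],order=1).mean()
  File "h.py", line 13, in proj
    m=eyes.camera_model(name); K=m['K'];E=m['extrinsics']
ValueError: time passes only in moves, steps and waits
```

```bash
python3 - <<'E'
import re
s=open('h.py').read()
s=s.replace("def cloud","_c={}\ndef cm(n):\n    if n not in _c: _c[n]=eyes.camera_model(n)\n    return _c[n]\ndef cloud").replace("m=eyes.camera_model(name)","m=cm(name)")
open('h.py','w').write(s)
E
python3 - <<'E'
from fit import *
print(ctrl.sense()['time_s'])
for k in P0:
    for n in("top","side"):
        im,_,_=load(n,"0"); print(k,n,*fit(n,im,k,P0[k]))
E
```

```text
0.1
motor top (np.float64(0.5169), np.float64(0.3334), 0.006, 0) -407
motor side (np.float64(0.517), np.float64(0.3313), 0.006, 0) -306
acc top (np.float64(0.5207), np.float64(0.2759), 0.006, 0) -377
acc side (np.float64(0.5228), np.float64(0.2749), 0.006, 0) -247
relay top (np.float64(0.5235), np.float64(0.2182), 0.006, np.float64(0.088)) -389
relay side (np.float64(0.5228), np.float64(0.2162), 0.006, np.float64(0.0652)) -327
plug top (np.float64(0.5739), np.float64(0.2615), 0.006, np.float64(0.0276)) -458
plug side (np.float64(0.5787), np.float64(0.2638), 0.006, np.float64(0.0199)) -303
carrier top (np.float64(0.5519), np.float64(0.2826), 0, np.float64(0.0308)) -762
carrier side (np.float64(0.553), np.float64(0.279), 0, np.float64(0.0329)) -647
tray top (np.float64(0.5428), np.float64(0.0101), 0, np.float64(-0.0311)) -487
tray side (np.float64(0.5396), np.float64(0.0069), 0, np.float64(-0.0476)) -560
rest top (np.float64(0.557), np.float64(-0.2935), 0, np.float64(0.1723)) -259
rest side (np.float64(0.5587), np.float64(-0.2941), 0, np.float64(0.1785)) -227
```

>>> carry_out:
  plan:
    - {"x": 0.113, "y": -0.078, "az": -0.1}
    - {"x": 0.113, "y": -0.078, "az": -0.1}
    - {"x": 0.113, "y": -0.078, "az": -0.1}
    - {"x": 0.113, "y": -0.078, "az": -0.1}
    - {"x": 0.113, "y": -0.078, "az": -0.1}
    - {"x": 0.113, "y": -0.078, "az": -0.1}
    - {"x": 0.113, "y": -0.078, "az": -0.1}
    - {"x": 0.113, "y": -0.078, "az": -0.1}
    - {"x": 0.113, "y": -0.078, "az": -0.1}
    - {"x": 0.113, "y": -0.078, "az": -0.1}
    - {"x": 0.113, "y": -0.078}
    - {"x": 0.113, "y": -0.078}
    - {}
    - {}
  newtons: 40

```text
schema error: expected keys ax, ay, az, x, y, z, fingers
```

```bash
cat > st.py <<'E'
from bench import ctrl
from scipy.spatial.transform import Rotation as R
import numpy as np
s=ctrl.sense(); M=R.from_rotvec(s['orientation']).as_matrix()
print('t',round(s['time_s'],2),'tcp',s['tcp_pos'].round(4),'down',M[:,1].round(3),'jawyaw',round(np.arctan2(M[1,2],M[0,2]),4),'gap',round(s['finger_gap'],4),'F',s['contact_force'].round(1),'grasp',(s['tcp_pos']+.155*M[:,1]).round(4))
E
python3 st.py
```

```text
t 0.1 tcp [0.2467 0.519  0.4037] down [-0.001 -0.002 -1.   ] jawyaw 1.127 gap 0.0856 F [ 1.1 -0.7  0.4] grasp [0.2465 0.5188 0.2487]
```

>>> carry_out:
  plan:
    - {"ax": 0, "ay": 0, "az": -0.1, "x": 0.113, "y": -0.078, "z": 0, "fingers": -1}
    - {"ax": 0, "ay": 0, "az": -0.1, "x": 0.113, "y": -0.078, "z": 0, "fingers": -1}
    - {"ax": 0, "ay": 0, "az": -0.1, "x": 0.113, "y": -0.078, "z": 0, "fingers": -1}
    - {"ax": 0, "ay": 0, "az": -0.1, "x": 0.113, "y": -0.078, "z": 0, "fingers": -1}
    - {"ax": 0, "ay": 0, "az": -0.1, "x": 0.113, "y": -0.078, "z": 0, "fingers": -1}
    - {"ax": 0, "ay": 0, "az": -0.1, "x": 0.113, "y": -0.078, "z": 0, "fingers": -1}
    - {"ax": 0, "ay": 0, "az": -0.1, "x": 0.113, "y": -0.078, "z": 0, "fingers": -1}
    - {"ax": 0, "ay": 0, "az": -0.1, "x": 0.113, "y": -0.078, "z": 0, "fingers": -1}
    - {"ax": 0, "ay": 0, "az": -0.1, "x": 0.113, "y": -0.078, "z": 0, "fingers": -1}
    - {"ax": 0, "ay": 0, "az": -0.1, "x": 0.113, "y": -0.078, "z": 0, "fingers": -1}
    - {"ax": 0, "ay": 0, "az": 0, "x": 0.113, "y": -0.078, "z": 0, "fingers": -1}
    - {"ax": 0, "ay": 0, "az": 0, "x": 0.113, "y": -0.078, "z": 0, "fingers": -1}
    - {"ax": 0, "ay": 0, "az": 0, "x": 0, "y": 0, "z": 0, "fingers": -1}
    - {"ax": 0, "ay": 0, "az": 0, "x": 0, "y": 0, "z": 0, "fingers": -1}
  newtons: 40

```text
time_s: 1.27
tcp_pos: [0.519, 0.331, 0.4038]
orientation: [-1.246, 1.153, -1.152]
contact_force: [-0.4, 0.7, -0.0]
finger_gap: 0.0853
```

```bash
python3 st.py
```

```text
t 1.27 tcp [0.519  0.331  0.4038] down [-0.002 -0.    -1.   ] jawyaw 0.0771 gap 0.0853 F [-0.4  0.7 -0. ] grasp [0.5188 0.3309 0.2488]
```

>>> carry_out:
  plan:
    - {"ax": 0, "ay": 0, "az": 0, "x": -0.009, "y": 0.008, "z": -0.1, "fingers": -1}
    - {"ax": 0, "ay": 0, "az": 0, "x": 0, "y": 0, "z": -0.1, "fingers": -1}
    - {"ax": 0, "ay": 0, "az": 0, "x": 0, "y": 0, "z": -0.1, "fingers": -1}
    - {"ax": 0, "ay": 0, "az": 0, "x": 0, "y": 0, "z": -0.1, "fingers": -1}
    - {"ax": 0, "ay": 0, "az": 0, "x": 0, "y": 0, "z": -0.1, "fingers": -1}
    - {"ax": 0, "ay": 0, "az": 0, "x": 0, "y": 0, "z": -0.1, "fingers": -1}
    - {"ax": 0, "ay": 0, "az": 0, "x": 0, "y": 0, "z": -0.1, "fingers": -1}
    - {"ax": 0, "ay": 0, "az": 0, "x": 0, "y": 0, "z": -0.1, "fingers": -1}
    - {"ax": 0, "ay": 0, "az": 0, "x": 0, "y": 0, "z": -0.02, "fingers": -1}
    - {"ax": 0, "ay": 0, "az": 0, "x": 0, "y": 0, "z": 0, "fingers": -1}
    - {"ax": 0, "ay": 0, "az": 0, "x": 0, "y": 0, "z": 0, "fingers": -1}
  newtons: 50

```text
time_s: 2.18
tcp_pos: [0.5159, 0.3343, 0.2412]
orientation: [-1.246, 1.15, -1.149]
contact_force: [-0.3, 0.8, 0.5]
finger_gap: 0.0856
```

```bash
python3 st.py; python3 -c "
from h import *
o=look('1')
cv2.imwrite('pics/c1t.png',cv2.resize(o['top'][0][150:290,80:260,::-1],None,fx=4,fy=4))
cv2.imwrite('pics/c1s.png',cv2.resize(o['side'][0][60:210,170:330,::-1],None,fx=4,fy=4))"
```

```text
t 2.18 tcp [0.5159 0.3343 0.2412] down [ 0.  0. -1.] jawyaw 0.0808 gap 0.0856 F [-0.3  0.8  0.5] grasp [0.5159 0.3344 0.0862]
```

View pics/c1s.png

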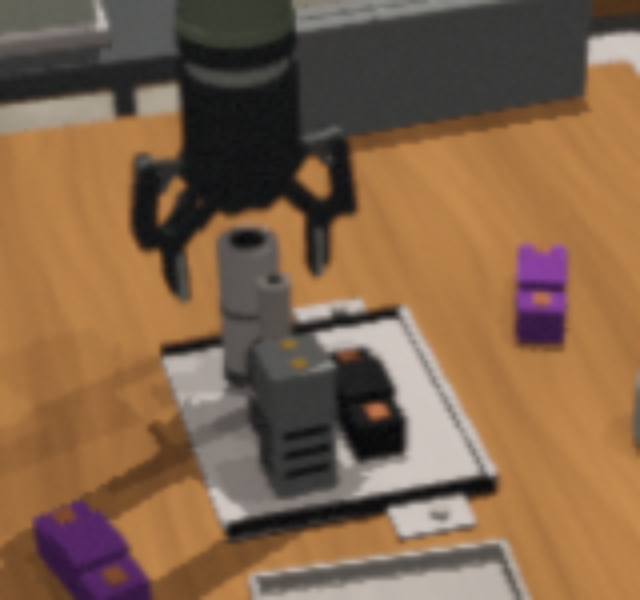

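View pics/c1t.png

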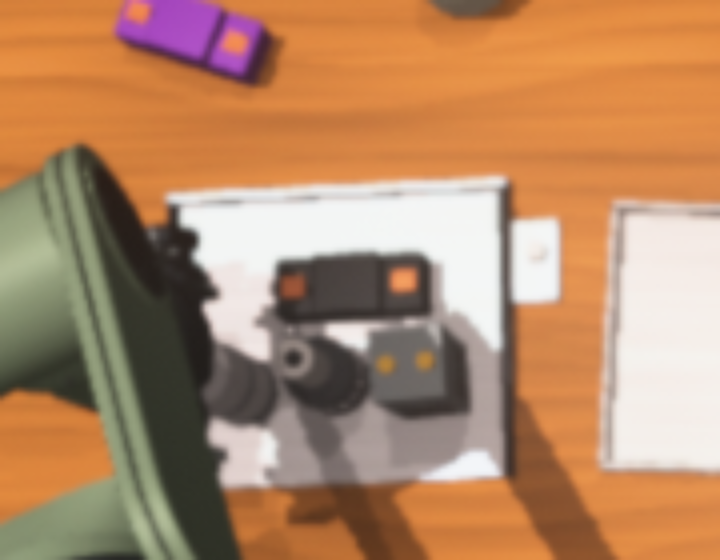

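>>> carry_out:
  plan:
    - {"ax": 0, "ay": 0, "az": 0, "x": 0.005, "y": -0.005, "z": 0, "fingers": -1}
    - {"ax": 0, "ay": 0, "az": 0, "x": 0, "y": 0, "z": 0, "fingers": -0.5}
    - {"ax": 0, "ay": 0, "az": 0, "x": 0, "y": 0, "z": 0, "fingers": 0}
    - {"ax": 0, "ay": 0, "az": 0, "x": 0, "y": 0, "z": 0, "fingers": 1}
    - {"ax": 0, "ay": 0, "az": 0, "x": 0, "y": 0, "z": 0, "fingers": 1}
    - {"ax": 0, "ay": 0, "az": 0, "x": 0, "y": 0, "z": 0, "fingers": 1}
    - {"ax": 0, "ay": 0, "az": 0, "x": 0, "y": 0, "z": 0, "fingers": 1}
    - {"ax": 0, "ay": 0, "az": 0, "x": 0, "y": 0, "z": 0, "fingers": 1}
    - {"ax": 0, "ay": 0, "az": 0, "x": 0, "y": 0, "z": 0, "fingers": 1}
    - {"ax": 0, "ay": 0, "az": 0, "x": 0, "y": 0, "z": 0, "fingers": 1}
    - {"ax": 0, "ay": 0, "az": 0, "x": 0, "y": 0, "z": 0, "fingers": 1}

```text
time_s: 3.2
tcp_pos: [0.5173, 0.3328, 0.2412]
orientation: [-1.246, 1.15, -1.15]
contact_force: [-2.8, -0.8, 5.3]
finger_gap: 0.0409
```

```bash
python3 st.py
```

```text
t 3.2 tcp [0.5173 0.3328 0.2412] down [-0.  0. -1.] jawyaw 0.0799 gap 0.0409 F [-2.8 -0.8  5.3] grasp [0.5173 0.3328 0.0862]
```

>>> carry_out:
  plan:
    - {"ax": 0, "ay": 0, "az": 0, "x": 0, "y": 0, "z": 0.05, "fingers": 1}
    - {"ax": 0, "ay": 0, "az": 0, "x": 0, "y": 0, "z": 0.13, "fingers": 1}
    - {"ax": 0, "ay": 0, "az": 0, "x": 0, "y": 0, "z": 0.13, "fingers": 1}
    - {"ax": 0, "ay": 0, "az": 0, "x": 0, "y": 0, "z": 0.13, "fingers": 1}
    - {"ax": 0, "ay": 0, "az": 0, "x": 0, "y": 0, "z": 0.13, "fingers": 1}
    - {"ax": 0, "ay": 0, "az": 0, "x": 0, "y": 0, "z": 0.13, "fingers": 1}
    - {"ax": 0, "ay": 0, "az": 0, "x": 0.012, "y": -0.06, "z": 0, "fingers": 1}
    - {"ax": 0, "ay": 0, "az": 0, "x": 0.012, "y": -0.12, "z": 0, "fingers": 1}
    - {"ax": 0, "ay": 0, "az": 0, "x": 0.012, "y": -0.12, "z": 0, "fingers": 1}
    - {"ax": 0, "ay": 0, "az": 0, "x": 0.012, "y": -0.12, "z": 0, "fingers": 1}
    - {"ax": 0, "ay": 0, "az": 0, "x": 0.012, "y": -0.12, "z": 0, "fingers": 1}
    - {"ax": 0, "ay": 0, "az": 0, "x": 0.012, "y": -0.12, "z": 0, "fingers": 1}
    - {"ax": 0, "ay": 0, "az": 0, "x": 0.012, "y": -0.12, "z": 0, "fingers": 1}
    - {"ax": 0, "ay": 0, "az": 0, "x": 0.012, "y": -0.12, "z": 0, "fingers": 1}
    - {"ax": 0, "ay": 0, "az": 0, "x": 0.012, "y": -0.12, "z": 0, "fingers": 1}
    - {"ax": 0, "ay": 0, "az": 0, "x": 0.012, "y": -0.12, "z": 0, "fingers": 1}
    - {"ax": 0, "ay": 0, "az": 0, "x": 0.012, "y": -0.12, "z": 0, "fingers": 1}
    - {"ax": 0, "ay": 0, "az": 0, "x": 0.012, "y": -0.06, "z": 0, "fingers": 1}
    - {"ax": 0, "ay": 0, "az": 0, "x": 0, "y": 0, "z": 0, "fingers": 1}
    - {"ax": 0, "ay": 0, "az": 0, "x": 0, "y": 0, "z": 0, "fingers": 1}

```text
time_s: 4.87
tcp_pos: [0.5457, 0.0679, 0.379]
orientation: [-1.246, 1.154, -1.15]
contact_force: [0.3, 0.7, -4.0]
finger_gap: 0.0413
```

```bash
python3 st.py; python3 -c "
from h import *
o=look('2')
cv2.imwrite('pics/c2s.png',cv2.resize(o['side'][0][60:280,170:350,::-1],None,fx=2.7,fy=2.7))"
```

```text
t 4.87 tcp [0.5457 0.0679 0.379 ] down [-0.003  0.001 -1.   ] jawyaw 0.0778 gap 0.0413 F [ 0.3  0.7 -4. ] grasp [0.5453 0.0681 0.224 ]
```

View pics/c2s.png

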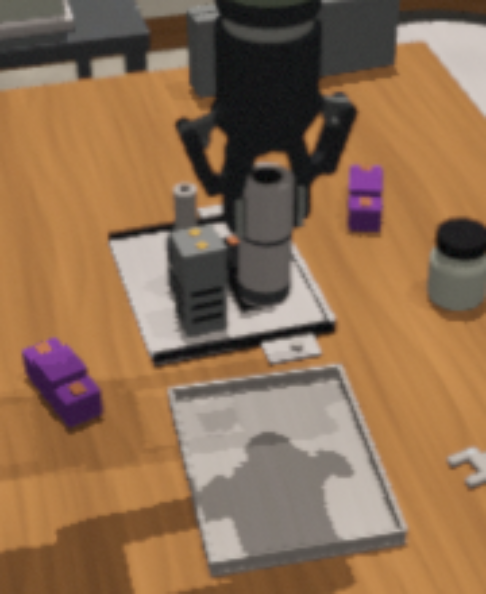

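>>> carry_out:
  plan:
    - {"ax": 0, "ay": 0, "az": 0, "x": 0, "y": 0, "z": -0.13, "fingers": 1}
    - {"ax": 0, "ay": 0, "az": 0, "x": 0, "y": 0, "z": -0.13, "fingers": 1}
    - {"ax": 0, "ay": 0, "az": 0, "x": 0, "y": 0, "z": -0.13, "fingers": 1}
    - {"ax": 0, "ay": 0, "az": 0, "x": 0, "y": 0, "z": -0.13, "fingers": 1}
    - {"ax": 0, "ay": 0, "az": 0, "x": 0, "y": 0, "z": -0.13, "fingers": 1}
    - {"ax": 0, "ay": 0, "az": 0, "x": 0, "y": 0, "z": -0.03, "fingers": 1}
    - {"ax": 0, "ay": 0, "az": 0, "x": 0, "y": 0, "z": -0.01, "fingers": 1}
    - {"ax": 0, "ay": 0, "az": 0, "x": 0, "y": 0, "z": -0.01, "fingers": 1}
    - {"ax": 0, "ay": 0, "az": 0, "x": 0, "y": 0, "z": -0.01, "fingers": 1}
    - {"ax": 0, "ay": 0, "az": 0, "x": 0, "y": 0, "z": 0, "fingers": 1}
    - {"ax": 0, "ay": 0, "az": 0, "x": 0, "y": 0, "z": 0, "fingers": 1}

```text
time_s: 5.88
tcp_pos: [0.5469, 0.0688, 0.2402]
orientation: [-1.244, 1.148, -1.152]
contact_force: [0.8, -0.4, -4.2]
finger_gap: 0.0409
```

```bash
python3 st.py
```

```text
t 5.88 tcp [0.5469 0.0688 0.2402] down [ 0.003 -0.    -1.   ] jawyaw 0.0799 gap 0.0409 F [ 0.8 -0.4 -4.2] grasp [0.5473 0.0687 0.0852]
```

>>> carry_out:
  plan:
    - {"ax": 0, "ay": 0, "az": 0, "x": 0, "y": 0, "z": -0.005, "fingers": 1}
    - {"ax": 0, "ay": 0, "az": 0, "x": 0, "y": 0, "z": -0.005, "fingers": 1}
    - {"ax": 0, "ay": 0, "az": 0, "x": 0, "y": 0, "z": 0, "fingers": 1}
    - {"ax": 0, "ay": 0, "az": 0, "x": 0, "y": 0, "z": 0, "fingers": 1}

```text
time_s: 6.22
tcp_pos: [0.5469, 0.0686, 0.2391]
orientation: [-1.244, 1.148, -1.152]
contact_force: [-3.1, -0.5, 5.8]
finger_gap: 0.0412
```

>>> carry_out:
  plan:
    - {"ax": 0, "ay": 0, "az": 0, "x": 0, "y": 0, "z": 0, "fingers": 0.2}
    - {"ax": 0, "ay": 0, "az": 0, "x": 0, "y": 0, "z": 0, "fingers": -0.3}
    - {"ax": 0, "ay": 0, "az": 0, "x": 0, "y": 0, "z": 0, "fingers": -1}
    - {"ax": 0, "ay": 0, "az": 0, "x": 0, "y": 0, "z": 0, "fingers": -1}
    - {"ax": 0, "ay": 0, "az": 0, "x": 0, "y": 0, "z": 0, "fingers": -1}
    - {"ax": 0, "ay": 0, "az": 0, "x": 0, "y": 0, "z": 0, "fingers": -1}
    - {"ax": 0, "ay": 0, "az": 0, "x": 0, "y": 0, "z": 0, "fingers": -1}
    - {"ax": 0, "ay": 0, "az": 0, "x": 0, "y": 0, "z": 0, "fingers": -1}
    - {"ax": 0, "ay": 0, "az": 0, "x": 0, "y": 0, "z": 0.05, "fingers": -1}
    - {"ax": 0, "ay": 0, "az": 0, "x": 0, "y": 0, "z": 0.12, "fingers": -1}
    - {"ax": 0, "ay": 0, "az": 0, "x": 0, "y": 0, "z": 0.14, "fingers": -1}
    - {"ax": 0, "ay": 0, "az": 0, "x": 0, "y": 0, "z": 0.14, "fingers": -1}
    - {"ax": 0, "ay": 0, "az": 0, "x": 0, "y": 0, "z": 0.14, "fingers": -1}
    - {"ax": 0, "ay": 0, "az": 0, "x": 0, "y": 0, "z": 0.14, "fingers": -1}

```text
time_s: 7.38
tcp_pos: [0.5458, 0.0687, 0.3848]
orientation: [-1.246, 1.15, -1.15]
contact_force: [0.9, -0.2, -0.5]
finger_gap: 0.0852
```

>>> carry_out:
  plan:
    - {"ax": 0, "ay": 0, "az": 0, "x": -0.012, "y": 0.09, "z": 0, "fingers": -1}
    - {"ax": 0, "ay": 0, "az": 0, "x": -0.012, "y": 0.105, "z": 0, "fingers": -1}
    - {"ax": 0, "ay": 0, "az": 0, "x": -0.012, "y": 0.105, "z": 0, "fingers": -1}
    - {"ax": 0, "ay": 0, "az": 0, "x": -0.012, "y": 0.105, "z": 0, "fingers": -1}
    - {"ax": 0, "ay": 0, "az": 0, "x": -0.012, "y": 0.105, "z": 0, "fingers": -1}
    - {"ax": 0, "ay": 0, "az": 0, "x": -0.012, "y": 0.105, "z": 0, "fingers": -1}
    - {"ax": 0, "ay": 0, "az": 0, "x": -0.012, "y": 0.105, "z": 0, "fingers": -1}
    - {"ax": 0, "ay": 0, "az": 0, "x": -0.012, "y": 0.105, "z": 0, "fingers": -1}
    - {"ax": 0, "ay": 0, "az": 0, "x": -0.012, "y": 0.105, "z": 0, "fingers": -1}
    - {"ax": 0, "ay": 0, "az": 0, "x": -0.012, "y": 0.105, "z": 0, "fingers": -1}
    - {"ax": 0, "ay": 0, "az": 0, "x": 0, "y": 0, "z": 0, "fingers": -1}
    - {"ax": 0, "ay": 0, "az": 0, "x": 0, "y": 0, "z": 0, "fingers": -1}

```text
time_s: 8.38
tcp_pos: [0.5218, 0.2765, 0.3832]
orientation: [-1.247, 1.148, -1.149]
contact_force: [0.8, 0.1, 0.1]
finger_gap: 0.0853
```

```bash
python3 st.py; python3 -c "
from h import *
o=look('3')
cv2.imwrite('pics/c3s.png',cv2.resize(o['side'][0][60:280,170:350,::-1],None,fx=2.7,fy=2.7))"
```

```text
t 8.38 tcp [0.5218 0.2765 0.3832] down [ 0. -0. -1.] jawyaw 0.0819 gap 0.0853 F [0.8 0.1 0.1] grasp [0.5218 0.2765 0.2282]
```

View pics/c3s.png

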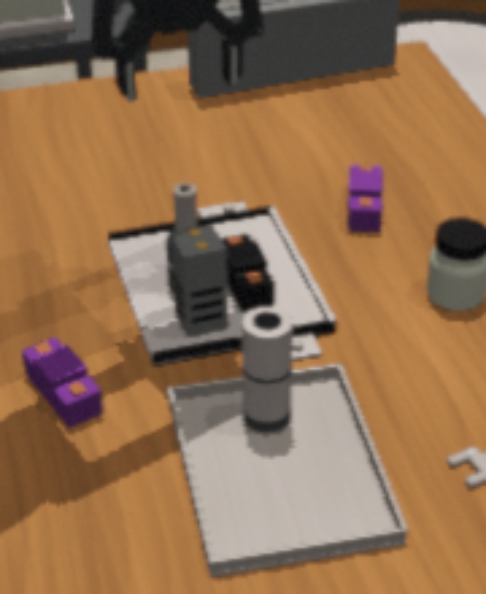

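```bash
python3 - <<'E'
from fit import *
for n in("top","side"):
    im,_,_=load(n,"3"); print(n,*fit(n,im,'motor',(.546,.0685,.004,0)))
    print(n,*fit(n,im,'acc',(.522,.2755,.006,0)))
E
```

```text
top (np.float64(0.5457), np.float64(0.0697), 0.004, 0) -261
top (np.float64(0.5311), np.float64(0.2745), 0.006, 0) -376
side (np.float64(0.5483), np.float64(0.0686), 0.004, 0) -363
side (np.float64(0.5226), np.float64(0.2727), 0.006, 0) -214
```

>>> carry_out:
  plan:
    - {"ax": 0, "ay": 0, "az": 0, "x": 0, "y": 0, "z": -0.1, "fingers": -1}
    - {"ax": 0, "ay": 0, "az": 0, "x": 0, "y": 0, "z": -0.1, "fingers": -1}
    - {"ax": 0, "ay": 0, "az": 0, "x": 0, "y": 0, "z": -0.1, "fingers": -1}
    - {"ax": 0, "ay": 0, "az": 0, "x": 0, "y": 0, "z": -0.1, "fingers": -1}
    - {"ax": 0, "ay": 0, "az": 0, "x": 0, "y": 0, "z": -0.1, "fingers": -1}
    - {"ax": 0, "ay": 0, "az": 0, "x": 0, "y": 0, "z": -0.1, "fingers": -1}
    - {"ax": 0, "ay": 0, "az": 0, "x": 0, "y": 0, "z": -0.04, "fingers": -1}
    - {"ax": 0, "ay": 0, "az": 0, "x": 0, "y": 0, "z": 0, "fingers": -1}
    - {"ax": 0, "ay": 0, "az": 0, "x": 0, "y": 0, "z": 0, "fingers": -1}

```text
time_s: 9.23
tcp_pos: [0.5224, 0.275, 0.2549]
orientation: [-1.246, 1.151, -1.151]
contact_force: [-0.4, -0.6, 0.9]
finger_gap: 0.0856
```

```bash
python3 st.py; python3 -c "
from h import *
o=look('4')
cv2.imwrite('pics/c4s.png',cv2.resize(o['side'][0][60:210,170:330,::-1],None,fx=4,fy=4))"
```

```text
t 9.23 tcp [0.5224 0.275  0.2549] down [-0. -0. -1.] jawyaw 0.0788 gap 0.0856 F [-0.4 -0.6  0.9] grasp [0.5224 0.275  0.0999]
```

View pics/c4s.png

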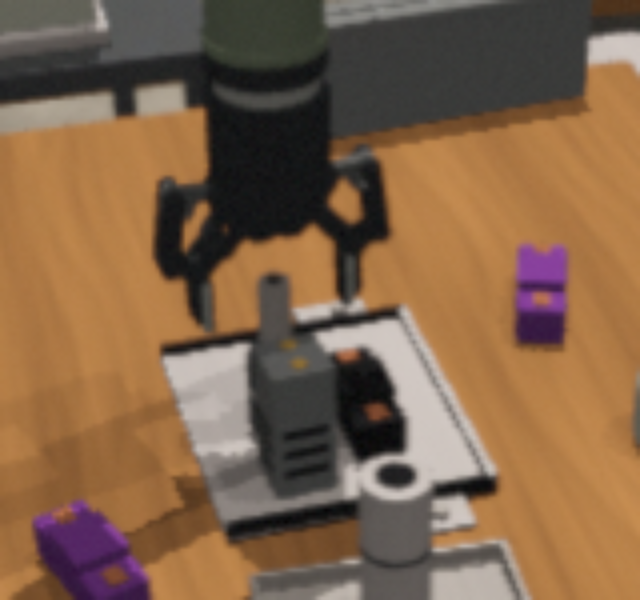

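>>> carry_out:
  plan:
    - {"ax": 0, "ay": 0, "az": 0, "x": 0, "y": 0, "z": 0, "fingers": -0.5}
    - {"ax": 0, "ay": 0, "az": 0, "x": 0, "y": 0, "z": 0, "fingers": 0}
    - {"ax": 0, "ay": 0, "az": 0, "x": 0, "y": 0, "z": 0, "fingers": 0.3}
    - {"ax": 0, "ay": 0, "az": 0, "x": 0, "y": 0, "z": 0, "fingers": 1}
    - {"ax": 0, "ay": 0, "az": 0, "x": 0, "y": 0, "z": 0, "fingers": 1}
    - {"ax": 0, "ay": 0, "az": 0, "x": 0, "y": 0, "z": 0, "fingers": 1}
    - {"ax": 0, "ay": 0, "az": 0, "x": 0, "y": 0, "z": 0, "fingers": 1}
    - {"ax": 0, "ay": 0, "az": 0, "x": 0, "y": 0, "z": 0, "fingers": 1}
    - {"ax": 0, "ay": 0, "az": 0, "x": 0, "y": 0, "z": 0, "fingers": 1}
    - {"ax": 0, "ay": 0, "az": 0, "x": 0, "y": 0, "z": 0, "fingers": 1}
    - {"ax": 0, "ay": 0, "az": 0, "x": 0, "y": 0, "z": 0, "fingers": 1}

```text
time_s: 10.25
tcp_pos: [0.5222, 0.2758, 0.255]
orientation: [-1.246, 1.15, -1.15]
contact_force: [-2.0, -1.0, 4.3]
finger_gap: 0.0209
```

>>> carry_out:
  plan:
    - {"ax": 0, "ay": 0, "az": 0, "x": 0, "y": 0, "z": 0.05, "fingers": 1}
    - {"ax": 0, "ay": 0, "az": 0, "x": 0, "y": 0, "z": 0.13, "fingers": 1}
    - {"ax": 0, "ay": 0, "az": 0, "x": 0, "y": 0, "z": 0.13, "fingers": 1}
    - {"ax": 0, "ay": 0, "az": 0, "x": 0, "y": 0, "z": 0.13, "fingers": 1}
    - {"ax": 0, "ay": 0, "az": 0, "x": 0, "y": 0, "z": 0.13, "fingers": 1}
    - {"ax": 0, "ay": 0, "az": 0, "x": 0, "y": 0, "z": 0.13, "fingers": 1}
    - {"ax": 0, "ay": 0, "az": 0, "x": 0.01, "y": -0.065, "z": 0, "fingers": 1}
    - {"ax": 0, "ay": 0, "az": 0, "x": 0.01, "y": -0.12, "z": 0, "fingers": 1}
    - {"ax": 0, "ay": 0, "az": 0, "x": 0.01, "y": -0.12, "z": 0, "fingers": 1}
    - {"ax": 0, "ay": 0, "az": 0, "x": 0.01, "y": -0.12, "z": 0, "fingers": 1}
    - {"ax": 0, "ay": 0, "az": 0, "x": 0.01, "y": -0.12, "z": 0, "fingers": 1}
    - {"ax": 0, "ay": 0, "az": 0, "x": 0.01, "y": -0.12, "z": 0, "fingers": 1}
    - {"ax": 0, "ay": 0, "az": 0, "x": 0.01, "y": -0.12, "z": 0, "fingers": 1}
    - {"ax": 0, "ay": 0, "az": 0, "x": 0.01, "y": -0.12, "z": 0, "fingers": 1}
    - {"ax": 0, "ay": 0, "az": 0, "x": 0.01, "y": -0.12, "z": 0, "fingers": 1}
    - {"ax": 0, "ay": 0, "az": 0, "x": 0.01, "y": -0.12, "z": 0, "fingers": 1}
    - {"ax": 0, "ay": 0, "az": 0, "x": 0.01, "y": -0.12, "z": 0, "fingers": 1}
    - {"ax": 0, "ay": 0, "az": 0, "x": 0, "y": -0.065, "z": 0, "fingers": 1}
    - {"ax": 0, "ay": 0, "az": 0, "x": 0, "y": 0, "z": 0, "fingers": 1}
    - {"ax": 0, "ay": 0, "az": 0, "x": 0, "y": 0, "z": 0, "fingers": 1}

```text
time_s: 11.92
tcp_pos: [0.5435, 0.009, 0.3932]
orientation: [-1.246, 1.154, -1.149]
contact_force: [0.7, 0.7, -4.7]
finger_gap: 0.0208
```

>>> carry_out:
  plan:
    - {"ax": 0, "ay": 0, "az": 0, "x": 0, "y": 0, "z": -0.13, "fingers": 1}
    - {"ax": 0, "ay": 0, "az": 0, "x": 0, "y": 0, "z": -0.13, "fingers": 1}
    - {"ax": 0, "ay": 0, "az": 0, "x": 0, "y": 0, "z": -0.13, "fingers": 1}
    - {"ax": 0, "ay": 0, "az": 0, "x": 0, "y": 0, "z": -0.13, "fingers": 1}
    - {"ax": 0, "ay": 0, "az": 0, "x": 0, "y": 0, "z": -0.13, "fingers": 1}
    - {"ax": 0, "ay": 0, "az": 0, "x": 0, "y": 0, "z": -0.03, "fingers": 1}
    - {"ax": 0, "ay": 0, "az": 0, "x": 0, "y": 0, "z": -0.01, "fingers": 1}
    - {"ax": 0, "ay": 0, "az": 0, "x": 0, "y": 0, "z": -0.01, "fingers": 1}
    - {"ax": 0, "ay": 0, "az": 0, "x": 0, "y": 0, "z": -0.01, "fingers": 1}
    - {"ax": 0, "ay": 0, "az": 0, "x": 0, "y": 0, "z": 0, "fingers": 1}
    - {"ax": 0, "ay": 0, "az": 0, "x": 0, "y": 0, "z": 0, "fingers": 1}

```text
time_s: 12.83
tcp_pos: [0.5448, 0.0097, 0.2541]
orientation: [-1.244, 1.148, -1.152]
contact_force: [0.2, -0.3, -4.5]
finger_gap: 0.0207
```

```bash
python3 st.py
```

```text
t 12.83 tcp [0.5448 0.0097 0.2541] down [ 0.003 -0.    -1.   ] jawyaw 0.0799 gap 0.0207 F [ 0.2 -0.3 -4.5] grasp [0.5452 0.0096 0.0991]
```

Same pattern as before: another 2 mm down to contact, then release.

>>> carry_out:
  plan:
    - {"ax": 0, "ay": 0, "az": 0, "x": 0, "y": 0, "z": -0.005, "fingers": 1}
    - {"ax": 0, "ay": 0, "az": 0, "x": 0, "y": 0, "z": -0.005, "fingers": 1}
    - {"ax": 0, "ay": 0, "az": 0, "x": 0, "y": 0, "z": 0, "fingers": 1}
    - {"ax": 0, "ay": 0, "az": 0, "x": 0, "y": 0, "z": 0, "fingers": 1}

```text
time_s: 13.17
tcp_pos: [0.5449, 0.0095, 0.2531]
orientation: [-1.244, 1.148, -1.152]
contact_force: [-3.4, -0.1, 5.1]
finger_gap: 0.0215
```

>>> carry_out:
  plan:
    - {"ax": 0, "ay": 0, "az": 0, "x": 0, "y": 0, "z": 0, "fingers": 0.4}
    - {"ax": 0, "ay": 0, "az": 0, "x": 0, "y": 0, "z": 0, "fingers": 0}
    - {"ax": 0, "ay": 0, "az": 0, "x": 0, "y": 0, "z": 0, "fingers": -1}
    - {"ax": 0, "ay": 0, "az": 0, "x": 0, "y": 0, "z": 0, "fingers": -1}
    - {"ax": 0, "ay": 0, "az": 0, "x": 0, "y": 0, "z": 0, "fingers": -1}
    - {"ax": 0, "ay": 0, "az": 0, "x": 0, "y": 0, "z": 0, "fingers": -1}
    - {"ax": 0, "ay": 0, "az": 0, "x": 0, "y": 0, "z": 0, "fingers": -1}
    - {"ax": 0, "ay": 0, "az": 0, "x": 0, "y": 0, "z": 0, "fingers": -1}
    - {"ax": 0, "ay": 0, "az": 0, "x": 0, "y": 0, "z": 0, "fingers": -1}
    - {"ax": 0, "ay": 0, "az": 0, "x": 0, "y": 0, "z": 0.05, "fingers": -1}
    - {"ax": 0, "ay": 0, "az": 0, "x": 0, "y": 0, "z": 0.12, "fingers": -1}
    - {"ax": 0, "ay": 0, "az": 0, "x": 0, "y": 0, "z": 0.12, "fingers": -1}
    - {"ax": 0, "ay": 0, "az": 0, "x": 0, "y": 0, "z": 0.12, "fingers": -1}
    - {"ax": 0, "ay": 0, "az": 0, "x": 0, "y": 0, "z": 0.12, "fingers": -1}
    - {"ax": 0, "ay": 0, "az": 0, "x": 0, "y": 0, "z": 0.12, "fingers": -1}

```text
time_s: 14.42
tcp_pos: [0.5439, 0.0098, 0.3827]
orientation: [-1.245, 1.15, -1.151]
contact_force: [0.2, 0.4, -0.2]
finger_gap: 0.0855
```

>>> carry_out:
  plan:
    - {"ax": 0, "ay": 0, "az": 0, "x": -0.015, "y": 0.09, "z": 0, "fingers": -1}
    - {"ax": 0, "ay": 0, "az": 0, "x": -0.01, "y": 0.105, "z": 0, "fingers": -1}
    - {"ax": 0, "ay": 0, "az": 0, "x": -0.01, "y": 0.105, "z": 0, "fingers": -1}
    - {"ax": 0, "ay": 0, "az": 0, "x": -0.01, "y": 0.105, "z": 0, "fingers": -1}
    - {"ax": 0, "ay": 0, "az": 0, "x": -0.01, "y": 0.105, "z": 0, "fingers": -1}
    - {"ax": 0, "ay": 0, "az": 0, "x": -0.01, "y": 0.105, "z": 0, "fingers": -1}
    - {"ax": 0, "ay": 0, "az": 0, "x": -0.01, "y": 0.105, "z": 0, "fingers": -1}
    - {"ax": 0, "ay": 0, "az": 0, "x": -0.01, "y": 0.105, "z": 0, "fingers": -1}
    - {"ax": 0, "ay": 0, "az": 0, "x": -0.01, "y": 0.105, "z": 0, "fingers": -1}
    - {"ax": 0, "ay": 0, "az": 0, "x": -0.01, "y": 0.108, "z": 0, "fingers": -1}
    - {"ax": 0, "ay": 0, "az": 0, "x": 0, "y": 0, "z": 0, "fingers": -1}
    - {"ax": 0, "ay": 0, "az": 0, "x": 0, "y": 0, "z": 0, "fingers": -1}

```text
time_s: 15.42
tcp_pos: [0.5228, 0.2181, 0.3813]
orientation: [-1.247, 1.148, -1.149]
contact_force: [0.8, 0.3, -0.2]
finger_gap: 0.0854
```

```bash
python3 st.py; python3 -c "
from fit import *
o=look('5')
cv2.imwrite('pics/c5s.png',cv2.resize(o['side'][0][60:280,170:350,::-1],None,fx=2.7,fy=2.7))
cv2.imwrite('pics/c5t.png',cv2.resize(o['top'][0][150:290,80:340,::-1],None,fx=3,fy=3))
for n in('top','side'):
    im=o[n][0]; print(n,*fit(n,im,'acc',(.544,.009,.004,0)),*fit(n,im,'motor',(.546,.0685,.004,0)),*fit(n,im,'relay',(.523,.217,.006,.078)))
"
```

```text
t 15.42 tcp [0.5228 0.2181 0.3813] down [ 0.001 -0.    -1.   ] jawyaw 0.082 gap 0.0854 F [ 0.8  0.3 -0.2] grasp [0.5229 0.2181 0.2263]
top (np.float64(0.5438), np.float64(0.01), 0.004, 0) -369 (np.float64(0.5392), np.float64(0.0764), 0.004, 0) -289 (np.float64(0.5232), np.float64(0.2165), 0.006, np.float64(0.0126)) -246
side (np.float64(0.5465), np.float64(0.0099), 0.004, 0) -303 (np.float64(0.5352), np.float64(0.0727), 0.004, 0) -363 (np.float64(0.5182), np.float64(0.2167), 0.006, np.float64(-0.0482)) -344
```

View pics/c5s.png

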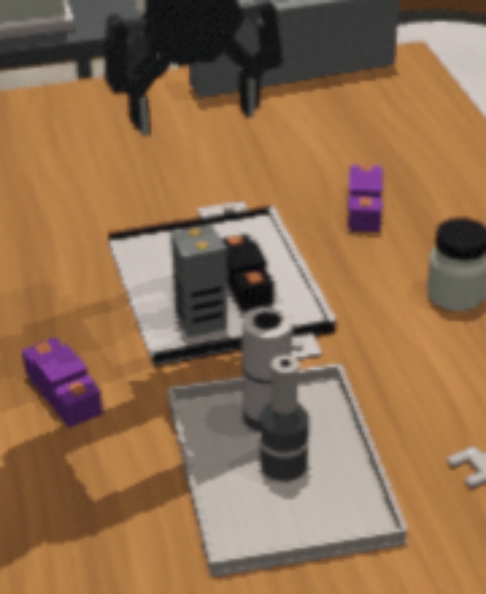

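View pics/c5t.png

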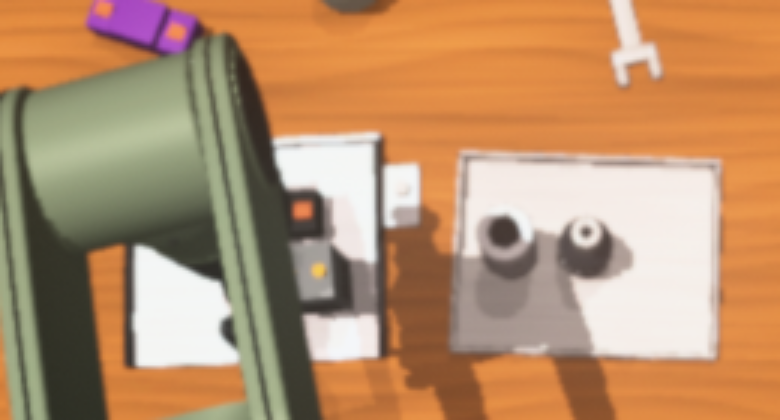

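>>> carry_out:
  plan:
    - {"ax": 0, "ay": 0, "az": 0, "x": 0, "y": 0, "z": -0.1, "fingers": -1}
    - {"ax": 0, "ay": 0, "az": 0, "x": 0, "y": 0, "z": -0.1, "fingers": -1}
    - {"ax": 0, "ay": 0, "az": 0, "x": 0, "y": 0, "z": -0.1, "fingers": -1}
    - {"ax": 0, "ay": 0, "az": 0, "x": 0, "y": 0, "z": -0.1, "fingers": -1}
    - {"ax": 0, "ay": 0, "az": 0, "x": 0, "y": 0, "z": -0.1, "fingers": -1}
    - {"ax": 0, "ay": 0, "az": 0, "x": 0, "y": 0, "z": -0.1, "fingers": -1}
    - {"ax": 0, "ay": 0, "az": 0, "x": 0, "y": 0, "z": -0.12, "fingers": -1}
    - {"ax": 0, "ay": 0, "az": 0, "x": 0, "y": 0, "z": 0, "fingers": -1}
    - {"ax": 0, "ay": 0, "az": 0, "x": 0, "y": 0, "z": 0, "fingers": -0.5}
    - {"ax": 0, "ay": 0, "az": 0, "x": 0, "y": 0, "z": 0, "fingers": 0}
    - {"ax": 0, "ay": 0, "az": 0, "x": 0, "y": 0, "z": 0, "fingers": 1}
    - {"ax": 0, "ay": 0, "az": 0, "x": 0, "y": 0, "z": 0, "fingers": 1}
    - {"ax": 0, "ay": 0, "az": 0, "x": 0, "y": 0, "z": 0, "fingers": 1}
    - {"ax": 0, "ay": 0, "az": 0, "x": 0, "y": 0, "z": 0, "fingers": 1}
    - {"ax": 0, "ay": 0, "az": 0, "x": 0, "y": 0, "z": 0, "fingers": 1}
    - {"ax": 0, "ay": 0, "az": 0, "x": 0, "y": 0, "z": 0, "fingers": 1}
    - {"ax": 0, "ay": 0, "az": 0, "x": 0, "y": 0, "z": 0, "fingers": 1}

```text
time_s: 16.93
tcp_pos: [0.5238, 0.2175, 0.2388]
orientation: [-1.244, 1.148, -1.151]
contact_force: [-2.6, -2.0, 6.2]
finger_gap: 0.0418
```

```bash
python3 st.py
```

```text
t 16.93 tcp [0.5238 0.2175 0.2388] down [ 0.003  0.    -1.   ] jawyaw 0.0801 gap 0.0418 F [-2.6 -2.   6.2] grasp [0.5242 0.2175 0.0838]
```

>>> carry_out:
  plan:
    - {"ax": 0, "ay": 0, "az": 0, "x": 0, "y": 0, "z": 0.05, "fingers": 1}
    - {"ax": 0, "ay": 0, "az": 0, "x": 0, "y": 0, "z": 0.13, "fingers": 1}
    - {"ax": 0, "ay": 0, "az": 0, "x": 0, "y": 0, "z": 0.13, "fingers": 1}
    - {"ax": 0, "ay": 0, "az": 0, "x": 0, "y": 0, "z": 0.13, "fingers": 1}
    - {"ax": 0, "ay": 0, "az": 0, "x": 0, "y": 0, "z": 0.13, "fingers": 1}
    - {"ax": 0, "ay": 0, "az": 0, "x": 0, "y": 0, "z": 0.13, "fingers": 1}
    - {"ax": 0, "ay": 0, "az": 0, "x": 0.005, "y": -0.07, "z": 0, "fingers": 1}
    - {"ax": 0, "ay": 0, "az": 0, "x": 0.008, "y": -0.12, "z": 0, "fingers": 1}
    - {"ax": 0, "ay": 0, "az": 0, "x": 0.008, "y": -0.12, "z": 0, "fingers": 1}
    - {"ax": 0, "ay": 0, "az": 0, "x": 0.008, "y": -0.12, "z": 0, "fingers": 1}
    - {"ax": 0, "ay": 0, "az": 0, "x": 0.008, "y": -0.12, "z": 0, "fingers": 1}
    - {"ax": 0, "ay": 0, "az": 0, "x": 0.008, "y": -0.12, "z": 0, "fingers": 1}
    - {"ax": 0, "ay": 0, "az": 0, "x": 0.008, "y": -0.12, "z": 0, "fingers": 1}
    - {"ax": 0, "ay": 0, "az": 0, "x": 0.008, "y": -0.12, "z": 0, "fingers": 1}
    - {"ax": 0, "ay": 0, "az": 0, "x": 0.008, "y": -0.12, "z": 0, "fingers": 1}
    - {"ax": 0, "ay": 0, "az": 0, "x": 0.008, "y": -0.12, "z": 0, "fingers": 1}
    - {"ax": 0, "ay": 0, "az": 0, "x": 0.008, "y": -0.12, "z": 0, "fingers": 1}
    - {"ax": 0, "ay": 0, "az": 0, "x": 0, "y": -0.07, "z": 0, "fingers": 1}
    - {"ax": 0, "ay": 0, "az": 0, "x": 0, "y": 0, "z": 0, "fingers": 1}
    - {"ax": 0, "ay": 0, "az": 0, "x": 0, "y": 0, "z": 0, "fingers": 1}

```text
time_s: 18.6
tcp_pos: [0.5394, -0.0517, 0.3755]
orientation: [-1.246, 1.154, -1.15]
contact_force: [-0.4, 0.5, -3.1]
finger_gap: 0.0415
```

>>> carry_out:
  plan:
    - {"ax": 0, "ay": 0, "az": 0, "x": 0, "y": 0, "z": -0.13, "fingers": 1}
    - {"ax": 0, "ay": 0, "az": 0, "x": 0, "y": 0, "z": -0.13, "fingers": 1}
    - {"ax": 0, "ay": 0, "az": 0, "x": 0, "y": 0, "z": -0.13, "fingers": 1}
    - {"ax": 0, "ay": 0, "az": 0, "x": 0, "y": 0, "z": -0.13, "fingers": 1}
    - {"ax": 0, "ay": 0, "az": 0, "x": 0, "y": 0, "z": -0.13, "fingers": 1}
    - {"ax": 0, "ay": 0, "az": 0, "x": 0, "y": 0, "z": -0.03, "fingers": 1}
    - {"ax": 0, "ay": 0, "az": 0, "x": 0, "y": 0, "z": -0.01, "fingers": 1}
    - {"ax": 0, "ay": 0, "az": 0, "x": 0, "y": 0, "z": -0.01, "fingers": 1}
    - {"ax": 0, "ay": 0, "az": 0, "x": 0, "y": 0, "z": -0.01, "fingers": 1}
    - {"ax": 0, "ay": 0, "az": 0, "x": 0, "y": 0, "z": 0, "fingers": 1}
    - {"ax": 0, "ay": 0, "az": 0, "x": 0, "y": 0, "z": 0, "fingers": 1}

```text
time_s: 19.52
tcp_pos: [0.5408, -0.0506, 0.2361]
orientation: [-1.244, 1.148, -1.152]
contact_force: [-0.7, 0.8, 0.9]
finger_gap: 0.0413
```

```bash
python3 st.py
```

```text
t 19.52 tcp [ 0.5408 -0.0506  0.2361] down [ 0.003 -0.    -1.   ] jawyaw 0.0801 gap 0.0413 F [-0.7  0.8  0.9] grasp [ 0.5412 -0.0506  0.0811]
```

>>> carry_out:
  plan:
    - {"ax": 0, "ay": 0, "az": 0, "x": 0, "y": 0, "z": -0.005, "fingers": 1}
    - {"ax": 0, "ay": 0, "az": 0, "x": 0, "y": 0, "z": 0, "fingers": 0.2}
    - {"ax": 0, "ay": 0, "az": 0, "x": 0, "y": 0, "z": 0, "fingers": -0.3}
    - {"ax": 0, "ay": 0, "az": 0, "x": 0, "y": 0, "z": 0, "fingers": -1}
    - {"ax": 0, "ay": 0, "az": 0, "x": 0, "y": 0, "z": 0, "fingers": -1}
    - {"ax": 0, "ay": 0, "az": 0, "x": 0, "y": 0, "z": 0, "fingers": -1}
    - {"ax": 0, "ay": 0, "az": 0, "x": 0, "y": 0, "z": 0, "fingers": -1}
    - {"ax": 0, "ay": 0, "az": 0, "x": 0, "y": 0, "z": 0, "fingers": -1}
    - {"ax": 0, "ay": 0, "az": 0, "x": 0, "y": 0, "z": 0.05, "fingers": -1}
    - {"ax": 0, "ay": 0, "az": 0, "x": 0, "y": 0, "z": 0.12, "fingers": -1}
    - {"ax": 0, "ay": 0, "az": 0, "x": 0, "y": 0, "z": 0.14, "fingers": -1}
    - {"ax": 0, "ay": 0, "az": 0, "x": 0, "y": 0, "z": 0.14, "fingers": -1}
    - {"ax": 0, "ay": 0, "az": 0, "x": 0, "y": 0, "z": 0.14, "fingers": -1}
    - {"ax": 0, "ay": 0, "az": 0, "x": 0, "y": 0, "z": 0.14, "fingers": -1}

```text
time_s: 20.68
tcp_pos: [0.5399, -0.0506, 0.3818]
orientation: [-1.246, 1.15, -1.151]
contact_force: [-0.0, 0.3, 0.0]
finger_gap: 0.0851
```

```bash
python3 st.py; python3 -c "
from fit import *
o=look('6')
for n in('top','side'):
    im=o[n][0]; 
    for k,p in (('plug',(.5775,.2625,.006,.03)),('carrier',(.552,.279,0,.032)),('rest',(.5575,-.295,0,.19)),('relay',(.54,-.051,.004,.08))): print(n,k,*fit(n,im,k,p))
Q={'plug':(.5775,.2625,.006,.03),'carrier':(.552,.279,0,.033)}
overlay('top',o['top'][0],Q,(100,180,240,290),5,'pics/ov6t.png')
overlay('side',o['side'][0],Q,(190,100,330,280),3.3,'pics/ov6s.png')
"
```

```text
t 20.68 tcp [ 0.5399 -0.0506  0.3818] down [ 0.001 -0.    -1.   ] jawyaw 0.0798 gap 0.0851 F [-0.   0.3  0. ] grasp [ 0.54   -0.0507  0.2268]
top plug (np.float64(0.5739), np.float64(0.2615), 0.006, np.float64(0.0168)) -471
top carrier (np.float64(0.5518), np.float64(0.2821), 0, np.float64(0.0295)) -769
top rest (np.float64(0.557), np.float64(-0.2935), 0, np.float64(0.1722)) -253
top relay (np.float64(0.539), np.float64(-0.046), 0.004, np.float64(-0.0673)) -186
side plug (np.float64(0.585), np.float64(0.272), 0.006, np.float64(-0.1589)) -301
side carrier (np.float64(0.5524), np.float64(0.2776), 0, np.float64(0.0402)) -593
side rest (np.float64(0.5585), np.float64(-0.294), 0, np.float64(0.1791)) -229
side relay (np.float64(0.541), np.float64(-0.0518), 0.004, np.float64(0.0874)) -282
```

View pics/ov6t.png

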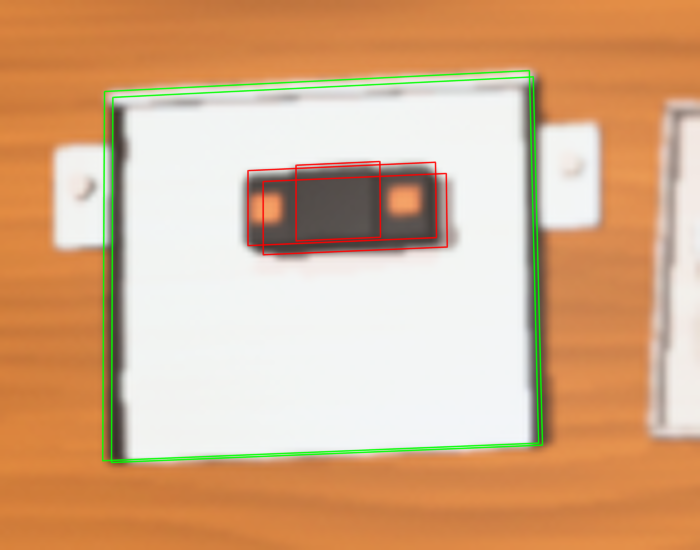

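View pics/ov6s.png

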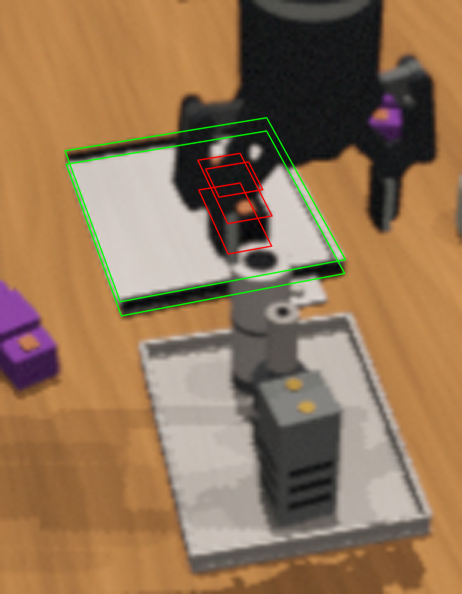

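>>> carry_out:
  plan:
    - {"ax": 0, "ay": 0, "az": -0.038, "x": 0.004, "y": 0.008, "z": 0, "fingers": -1}
    - {"ax": 0, "ay": 0, "az": 0, "x": 0.014, "y": 0.12, "z": 0, "fingers": -1}
    - {"ax": 0, "ay": 0, "az": 0, "x": 0.014, "y": 0.12, "z": 0, "fingers": -1}
    - {"ax": 0, "ay": 0, "az": 0, "x": 0.014, "y": 0.12, "z": 0, "fingers": -1}
    - {"ax": 0, "ay": 0, "az": 0, "x": 0.014, "y": 0.12, "z": 0, "fingers": -1}
    - {"ax": 0, "ay": 0, "az": 0, "x": 0.014, "y": 0.12, "z": 0, "fingers": -1}
    - {"ax": 0, "ay": 0, "az": 0, "x": 0.014, "y": 0.12, "z": 0, "fingers": -1}
    - {"ax": 0, "ay": 0, "az": 0, "x": 0.014, "y": 0.12, "z": 0, "fingers": -1}
    - {"ax": 0, "ay": 0, "az": 0, "x": 0.014, "y": 0.12, "z": 0, "fingers": -1}
    - {"ax": 0, "ay": 0, "az": 0, "x": 0.014, "y": 0.12, "z": 0, "fingers": -1}
    - {"ax": 0, "ay": 0, "az": 0, "x": 0.014, "y": 0.12, "z": 0, "fingers": -1}
    - {"ax": 0, "ay": 0, "az": 0, "x": 0.014, "y": 0.12, "z": 0, "fingers": -1}
    - {"ax": 0, "ay": 0, "az": 0, "x": 0.014, "y": 0.12, "z": 0, "fingers": -1}
    - {"ax": 0, "ay": 0, "az": 0, "x": 0.014, "y": 0.12, "z": 0, "fingers": -1}
    - {"ax": 0, "ay": 0, "az": 0, "x": 0, "y": 0, "z": 0, "fingers": -1}
    - {"ax": 0, "ay": 0, "az": 0, "x": 0, "y": 0, "z": 0, "fingers": -1}

```text
time_s: 22.12
tcp_pos: [0.5769, 0.264, 0.3792]
orientation: [-1.23, 1.178, -1.178]
contact_force: [0.0, -0.4, 0.3]
finger_gap: 0.085
```

```bash
python3 st.py; python3 -c "
from ov import *
im,d,w=load('top','0')
# cheeks: dark blobs near rest
g=im[195:265,360:440].max(2)
m=(g<75).astype(np.uint8); n,l,s,c=cv2.connectedComponentsWithStats(m)
def at(u,v,z):
    m=cm('top');K=m['K'];E=m['extrinsics']
    s=cv2.undistortPoints(np.array([[[u,v]]],float),K,np.array([m['k1'],0,0,0,0.]))[0,0]
    r=np.array([s[0],-s[1],-1])@E[:3,:3]; o=-E[:3,:3].T@E[:3,3]
    return o+r*(z-o[2])/r[2]
for i in range(1,n): print(s[i],c[i]+[360,195],at(*(c[i]+[360,195]),.032).round(4))
# corner screws (bright) 
g=im[195:265,360:440].min(2); m=(g>195).astype(np.uint8); n,l,s,c=cv2.connectedComponentsWithStats(m)
for i in range(1,n): print('scr',s[i][4],at(*(c[i]+[360,195]),.009).round(4))
"
```

```text
t 22.12 tcp [0.5769 0.264  0.3792] down [-0.001 -0.001 -1.   ] jawyaw 0.0423 gap 0.085 F [ 0.  -0.4  0.3] grasp [0.5768 0.2639 0.2242]
[62 18  7 18 76] [424.82894737 221.77631579] [ 0.5648 -0.3505  0.032 ]
[14 28  6 17 55] [376.65454545 231.01818182] [ 0.5447 -0.2312  0.032 ]
scr 4 [ 0.5911 -0.2256  0.009 ]
scr 2 [ 0.5257 -0.3642  0.009 ]
scr 4 [ 0.5034 -0.2421  0.009 ]
```

>>> carry_out:
  plan:
    - {"ax": 0, "ay": 0, "az": 0, "x": 0, "y": 0, "z": -0.13, "fingers": -1}
    - {"ax": 0, "ay": 0, "az": 0, "x": 0, "y": 0, "z": -0.13, "fingers": -1}
    - {"ax": 0, "ay": 0, "az": 0, "x": 0, "y": 0, "z": -0.13, "fingers": -1}
    - {"ax": 0, "ay": 0, "az": 0, "x": 0, "y": 0, "z": -0.13, "fingers": -1}
    - {"ax": 0, "ay": 0, "az": 0, "x": 0, "y": 0, "z": -0.13, "fingers": -1}
    - {"ax": 0, "ay": 0, "az": 0, "x": 0, "y": 0, "z": -0.13, "fingers": -1}
    - {"ax": 0, "ay": 0, "az": 0, "x": 0, "y": 0, "z": -0.13, "fingers": -1}
    - {"ax": 0, "ay": 0, "az": 0, "x": 0, "y": 0, "z": 0, "fingers": -1}
    - {"ax": 0, "ay": 0, "az": 0, "x": 0, "y": 0, "z": 0, "fingers": -1}

```text
time_s: 22.87
tcp_pos: [0.5763, 0.2616, 0.1959]
orientation: [-1.232, 1.183, -1.179]
contact_force: [-0.2, -0.2, 0.9]
finger_gap: 0.0857
```

```bash
python3 st.py; python3 -c "
from ov import *
o=look('7')
cv2.imwrite('pics/c7s.png',cv2.resize(o['side'][0][60:210,170:330,::-1],None,fx=4,fy=4))"
```

```text
t 22.87 tcp [0.5763 0.2616 0.1959] down [-0.005 -0.002 -1.   ] jawyaw 0.0389 gap 0.0857 F [-0.2 -0.2  0.9] grasp [0.5756 0.2613 0.0409]
```

View pics/c7s.png

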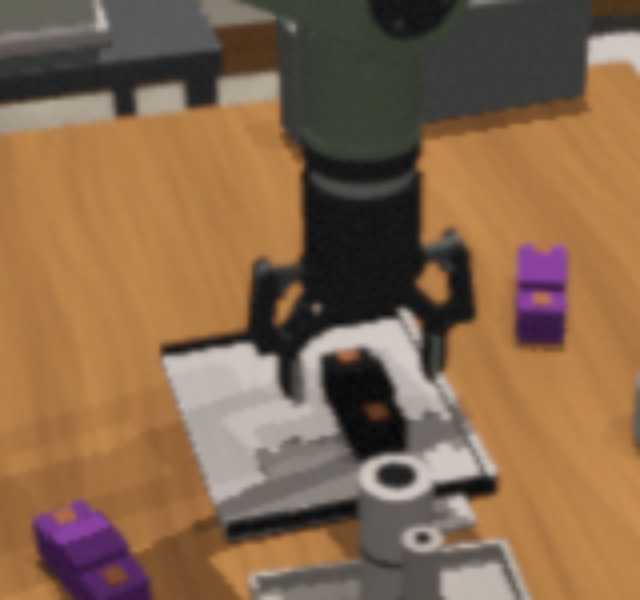

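>>> carry_out:
  plan:
    - {"ax": 0, "ay": 0, "az": 0, "x": 0, "y": 0, "z": -0.03, "fingers": -1}
    - {"ax": 0, "ay": 0, "az": 0, "x": 0, "y": 0, "z": -0.02, "fingers": -1}
    - {"ax": 0, "ay": 0, "az": 0, "x": 0, "y": 0, "z": 0, "fingers": -1}
    - {"ax": 0, "ay": 0, "az": 0, "x": 0, "y": 0, "z": 0, "fingers": -0.5}
    - {"ax": 0, "ay": 0, "az": 0, "x": 0, "y": 0, "z": 0, "fingers": 0}
    - {"ax": 0, "ay": 0, "az": 0, "x": 0, "y": 0, "z": 0, "fingers": 1}
    - {"ax": 0, "ay": 0, "az": 0, "x": 0, "y": 0, "z": 0, "fingers": 1}
    - {"ax": 0, "ay": 0, "az": 0, "x": 0, "y": 0, "z": 0, "fingers": 1}
    - {"ax": 0, "ay": 0, "az": 0, "x": 0, "y": 0, "z": 0, "fingers": 1}
    - {"ax": 0, "ay": 0, "az": 0, "x": 0, "y": 0, "z": 0, "fingers": 1}
    - {"ax": 0, "ay": 0, "az": 0, "x": 0, "y": 0, "z": 0, "fingers": 1}
    - {"ax": 0, "ay": 0, "az": 0, "x": 0, "y": 0, "z": 0, "fingers": 1}

```text
time_s: 23.97
tcp_pos: [0.5776, 0.263, 0.1881]
orientation: [-1.227, 1.179, -1.18]
contact_force: [0.6, 0.7, 2.5]
finger_gap: 0.035
```

```bash
python3 st.py
```

```text
t 23.97 tcp [0.5776 0.263  0.1881] down [ 0.001  0.    -1.   ] jawyaw 0.04 gap 0.035 F [0.6 0.7 2.5] grasp [0.5777 0.2631 0.0331]
```

>>> carry_out:
  plan:
    - {"ax": 0, "ay": 0, "az": 0, "x": 0, "y": 0, "z": 0.06, "fingers": 1}
    - {"ax": 0, "ay": 0, "az": 0, "x": 0, "y": 0, "z": 0.14, "fingers": 1}
    - {"ax": 0, "ay": 0, "az": 0, "x": 0, "y": 0, "z": 0.14, "fingers": 1}
    - {"ax": 0, "ay": 0, "az": 0, "x": 0, "y": 0, "z": 0.14, "fingers": 1}
    - {"ax": 0, "ay": 0, "az": 0, "x": 0, "y": 0, "z": 0.14, "fingers": 1}
    - {"ax": 0, "ay": 0, "az": 0, "x": 0, "y": 0, "z": 0.14, "fingers": 1}
    - {"ax": 0, "ay": 0, "az": 0, "x": 0, "y": 0, "z": 0.14, "fingers": 1}
    - {"ax": 0, "ay": 0, "az": 0, "x": 0, "y": 0, "z": 0, "fingers": 1}
    - {"ax": 0, "ay": 0, "az": 0, "x": 0, "y": -0.066, "z": 0, "fingers": 1}
    - {"ax": 0, "ay": 0, "az": 0, "x": -0.006, "y": -0.12, "z": 0, "fingers": 1}
    - {"ax": 0, "ay": 0, "az": 0, "x": -0.006, "y": -0.13, "z": 0, "fingers": 1}
    - {"ax": 0, "ay": 0, "az": 0, "x": -0.006, "y": -0.13, "z": 0, "fingers": 1}
    - {"ax": 0, "ay": 0, "az": 0, "x": -0.006, "y": -0.13, "z": 0, "fingers": 1}
    - {"ax": 0, "ay": 0, "az": 0, "x": -0.006, "y": -0.13, "z": 0, "fingers": 1}
    - {"ax": 0, "ay": 0, "az": 0, "x": -0.006, "y": -0.13, "z": 0, "fingers": 1}
    - {"ax": 0, "ay": 0, "az": 0, "x": -0.006, "y": -0.13, "z": 0, "fingers": 1}
    - {"ax": 0, "ay": 0, "az": 0, "x": -0.006, "y": -0.13, "z": 0, "fingers": 1}
    - {"ax": 0, "ay": 0, "az": 0, "x": -0.006, "y": -0.13, "z": 0, "fingers": 1}

```text
time_s: 25.47
tcp_pos: [0.5649, 0.0159, 0.365]
orientation: [-1.232, 1.184, -1.177]
contact_force: [0.3, -0.0, -1.6]
finger_gap: 0.0353
```

>>> carry_out:
  plan:
    - {"ax": 0, "ay": 0, "az": 0.034, "x": -0.006, "y": -0.13, "z": 0, "fingers": 1}
    - {"ax": 0, "ay": 0, "az": 0.05, "x": -0.006, "y": -0.13, "z": 0, "fingers": 1}
    - {"ax": 0, "ay": 0, "az": 0.05, "x": -0.006, "y": -0.13, "z": 0, "fingers": 1}
    - {"ax": 0, "ay": 0, "az": 0, "x": -0.006, "y": -0.13, "z": 0, "fingers": 1}
    - {"ax": 0, "ay": 0, "az": 0, "x": -0.006, "y": -0.13, "z": 0, "fingers": 1}
    - {"ax": 0, "ay": 0, "az": 0, "x": -0.006, "y": -0.13, "z": 0, "fingers": 1}
    - {"ax": 0, "ay": 0, "az": 0, "x": -0.006, "y": -0.13, "z": 0, "fingers": 1}
    - {"ax": 0, "ay": 0, "az": 0, "x": -0.002, "y": -0.13, "z": 0, "fingers": 1}
    - {"ax": 0, "ay": 0, "az": 0, "x": 0, "y": -0.13, "z": 0, "fingers": 1}
    - {"ax": 0, "ay": 0, "az": 0, "x": 0, "y": -0.13, "z": 0, "fingers": 1}
    - {"ax": 0, "ay": 0, "az": 0, "x": 0, "y": -0.13, "z": 0, "fingers": 1}
    - {"ax": 0, "ay": 0, "az": 0, "x": 0, "y": -0.13, "z": 0, "fingers": 1}
    - {"ax": 0, "ay": 0, "az": 0, "x": 0, "y": 0, "z": 0, "fingers": 1}
    - {"ax": 0, "ay": 0, "az": 0, "x": 0, "y": 0, "z": 0, "fingers": 1}
    - {"ax": 0, "ay": 0, "az": 0, "x": 0, "y": 0, "z": 0, "fingers": 1}

```text
time_s: 26.72
tcp_pos: [0.5566, -0.2942, 0.3654]
orientation: [-1.289, 1.08, -1.072]
contact_force: [0.4, -0.2, -2.4]
finger_gap: 0.0352
```

```bash
python3 st.py; python3 -c "
from ov import *
o=look('8')
cv2.imwrite('pics/c8s.png',cv2.resize(o['side'][0][120:400,190:430,::-1],None,fx=2.1,fy=2.1))"
```

```text
t 26.72 tcp [ 0.5566 -0.2942  0.3654] down [-0.004  0.003 -1.   ] jawyaw 0.1795 gap 0.0352 F [ 0.4 -0.2 -2.4] grasp [ 0.5561 -0.2937  0.2104]
```

View pics/c8s.png

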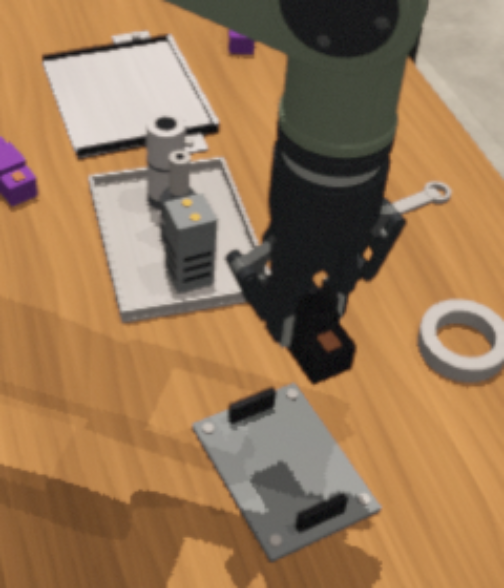

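>>> carry_out:
  plan:
    - {"ax": 0, "ay": 0, "az": 0, "x": 0, "y": 0, "z": -0.13, "fingers": 1}
    - {"ax": 0, "ay": 0, "az": 0, "x": 0, "y": 0, "z": -0.13, "fingers": 1}
    - {"ax": 0, "ay": 0, "az": 0, "x": 0, "y": 0, "z": -0.13, "fingers": 1}
    - {"ax": 0, "ay": 0, "az": 0, "x": 0, "y": 0, "z": -0.13, "fingers": 1}
    - {"ax": 0, "ay": 0, "az": 0, "x": 0, "y": 0, "z": -0.13, "fingers": 1}
    - {"ax": 0, "ay": 0, "az": 0, "x": 0, "y": 0, "z": -0.11, "fingers": 1}
    - {"ax": 0, "ay": 0, "az": 0, "x": 0, "y": 0, "z": -0.05, "fingers": 1}
    - {"ax": 0, "ay": 0, "az": 0, "x": 0, "y": 0, "z": -0.02, "fingers": 1}
    - {"ax": 0, "ay": 0, "az": 0, "x": 0, "y": 0, "z": 0, "fingers": 1}
    - {"ax": 0, "ay": 0, "az": 0, "x": 0, "y": 0, "z": 0, "fingers": 1}

```text
time_s: 27.65
tcp_pos: [0.5584, -0.2944, 0.2031]
orientation: [-1.289, 1.073, -1.077]
contact_force: [-0.1, -1.0, -1.6]
finger_gap: 0.0352
```

```bash
python3 st.py; python3 -c "
from ov import *
o=look('9')
Q={'rest':(.5575,-.2945,0,.18)}
overlay('side',o['side'][0],Q,(250,270,400,400),4.5,'pics/c9s.png')
overlay('top',o['top'][0],Q,(340,180,460,280),5,'pics/c9t.png')"
```

```text
t 27.65 tcp [ 0.5584 -0.2944  0.2031] down [ 0.002 -0.001 -1.   ] jawyaw 0.1809 gap 0.0352 F [-0.1 -1.  -1.6] grasp [ 0.5587 -0.2946  0.0481]
```

View pics/c9s.png

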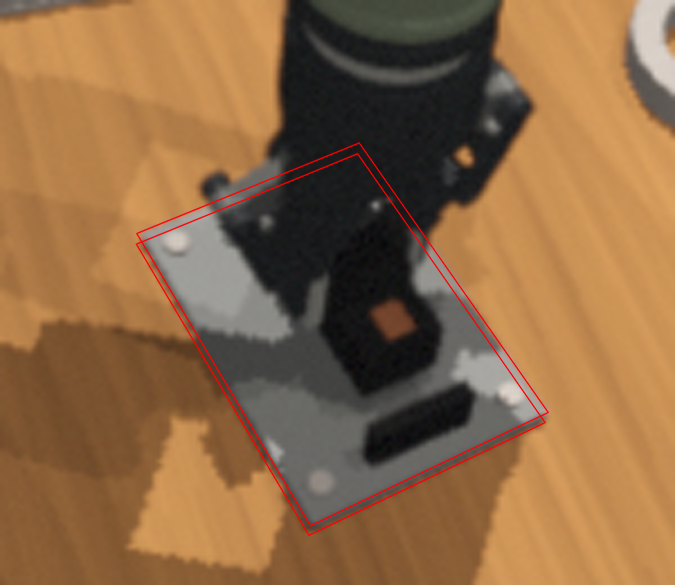

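View pics/c9t.png

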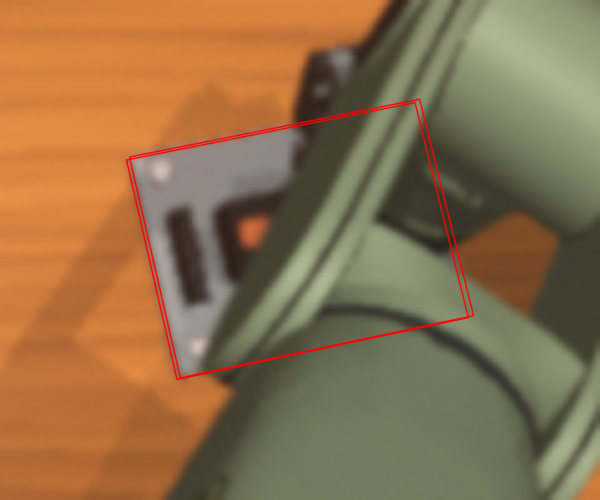

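>>> carry_out:
  plan:
    - {"ax": 0, "ay": 0, "az": 0, "x": 0, "y": 0, "z": -0.03, "fingers": 1}
    - {"ax": 0, "ay": 0, "az": 0, "x": 0, "y": 0, "z": -0.02, "fingers": 1}
    - {"ax": 0, "ay": 0, "az": 0, "x": 0, "y": 0, "z": -0.005, "fingers": 1}
    - {"ax": 0, "ay": 0, "az": 0, "x": 0, "y": 0, "z": -0.005, "fingers": 1}
    - {"ax": 0, "ay": 0, "az": 0, "x": 0, "y": 0, "z": 0, "fingers": 1}
    - {"ax": 0, "ay": 0, "az": 0, "x": 0, "y": 0, "z": 0, "fingers": 1}

```text
time_s: 28.25
tcp_pos: [0.5576, -0.2943, 0.1901]
orientation: [-1.289, 1.076, -1.075]
contact_force: [-2.4, 1.7, 2.7]
finger_gap: 0.0354
```

>>> carry_out:
  plan:
    - {"ax": 0, "ay": 0, "az": 0, "x": 0, "y": 0, "z": 0, "fingers": 0.3}
    - {"ax": 0, "ay": 0, "az": 0, "x": 0, "y": 0, "z": 0, "fingers": -0.1}
    - {"ax": 0, "ay": 0, "az": 0, "x": 0, "y": 0, "z": 0, "fingers": -1}
    - {"ax": 0, "ay": 0, "az": 0, "x": 0, "y": 0, "z": 0, "fingers": -1}
    - {"ax": 0, "ay": 0, "az": 0, "x": 0, "y": 0, "z": 0, "fingers": -1}
    - {"ax": 0, "ay": 0, "az": 0, "x": 0, "y": 0, "z": 0, "fingers": -1}
    - {"ax": 0, "ay": 0, "az": 0, "x": 0, "y": 0, "z": 0, "fingers": -1}
    - {"ax": 0, "ay": 0, "az": 0, "x": 0, "y": 0, "z": 0, "fingers": -1}
    - {"ax": 0, "ay": 0, "az": 0, "x": 0, "y": 0, "z": 0.05, "fingers": -1}
    - {"ax": 0, "ay": 0, "az": 0, "x": 0, "y": 0, "z": 0.12, "fingers": -1}
    - {"ax": 0, "ay": 0, "az": 0, "x": 0, "y": 0, "z": 0.14, "fingers": -1}
    - {"ax": 0, "ay": 0, "az": 0, "x": 0, "y": 0, "z": 0.14, "fingers": -1}
    - {"ax": 0, "ay": 0, "az": 0, "x": 0, "y": 0, "z": 0.14, "fingers": -1}
    - {"ax": 0, "ay": 0, "az": 0, "x": 0, "y": 0, "z": 0.14, "fingers": -1}
    - {"ax": 0, "ay": 0, "az": 0, "x": 0, "y": 0, "z": 0.14, "fingers": -1}
    - {"ax": 0, "ay": 0, "az": 0, "x": 0, "y": 0, "z": 0.1, "fingers": -1}

```text
time_s: 29.58
tcp_pos: [0.5579, -0.2944, 0.3879]
orientation: [-1.289, 1.071, -1.079]
contact_force: [-0.1, 0.1, -0.6]
finger_gap: 0.0856
```

```bash
python3 st.py
```

```text
t 29.58 tcp [ 0.5579 -0.2944  0.3879] down [ 0.004 -0.003 -1.   ] jawyaw 0.1804 gap 0.0856 F [-0.1  0.1 -0.6] grasp [ 0.5585 -0.2948  0.2329]
```

>>> carry_out:
  plan:
    - {"ax": 0, "ay": 0, "az": -0.048, "x": 0, "y": 0.0175, "z": 0, "fingers": -1}
    - {"ax": 0, "ay": 0, "az": -0.048, "x": -0.008, "y": 0.12, "z": 0, "fingers": -1}
    - {"ax": 0, "ay": 0, "az": 0, "x": -0.01, "y": 0.12, "z": 0, "fingers": -1}
    - {"ax": 0, "ay": 0, "az": 0, "x": -0.01, "y": 0.12, "z": 0, "fingers": -1}
    - {"ax": 0, "ay": 0, "az": 0, "x": -0.01, "y": 0.12, "z": 0, "fingers": -1}
    - {"ax": 0, "ay": 0, "az": 0, "x": -0.01, "y": 0.12, "z": 0, "fingers": -1}
    - {"ax": 0, "ay": 0, "az": 0, "x": -0.01, "y": 0.12, "z": 0, "fingers": -1}
    - {"ax": 0, "ay": 0, "az": 0, "x": -0.01, "y": 0.12, "z": 0, "fingers": -1}
    - {"ax": 0, "ay": 0, "az": 0, "x": -0.01, "y": 0.12, "z": 0, "fingers": -1}
    - {"ax": 0, "ay": 0, "az": 0, "x": -0.01, "y": 0.12, "z": 0, "fingers": -1}
    - {"ax": 0, "ay": 0, "az": 0, "x": 0, "y": 0.12, "z": 0, "fingers": -1}
    - {"ax": 0, "ay": 0, "az": 0, "x": 0, "y": 0, "z": 0, "fingers": -1}
    - {"ax": 0, "ay": 0, "az": 0, "x": 0, "y": 0, "z": 0, "fingers": -1}

```text
time_s: 30.67
tcp_pos: [0.5399, -0.0497, 0.3845]
orientation: [-1.247, 1.147, -1.149]
contact_force: [-0.1, 0.4, 0.6]
finger_gap: 0.0854
```

```bash
python3 st.py; python3 -c "
from ov import *
o=look('10')
Q={'rest':(.5575,-.2945,0,.18),'plug':(.5575,-.2945,.008,.18)}
overlay('side',o['side'][0],Q,(250,270,400,400),4.5,'pics/c10s.png')
overlay('top',o['top'][0],Q,(340,180,460,280),5,'pics/c10t.png')"
```

```text
t 30.67 tcp [ 0.5399 -0.0497  0.3845] down [ 0.001 -0.001 -1.   ] jawyaw 0.0823 gap 0.0854 F [-0.1  0.4  0.6] grasp [ 0.5401 -0.0498  0.2295]
```

View pics/c10s.png

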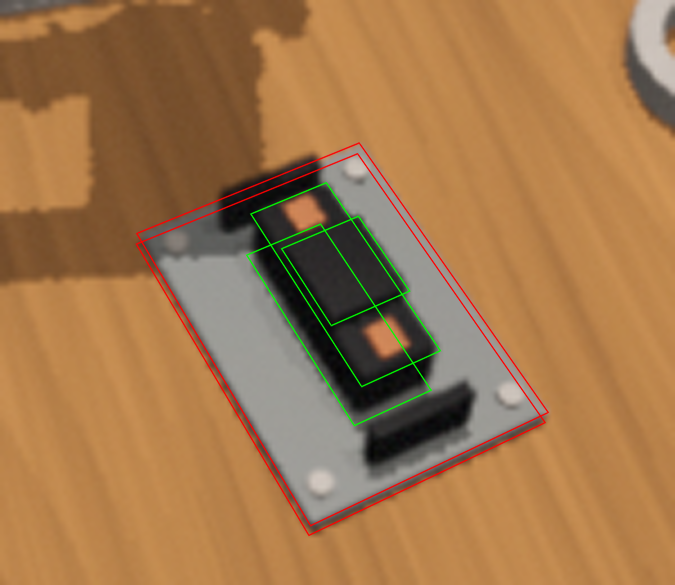

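View pics/c10t.png

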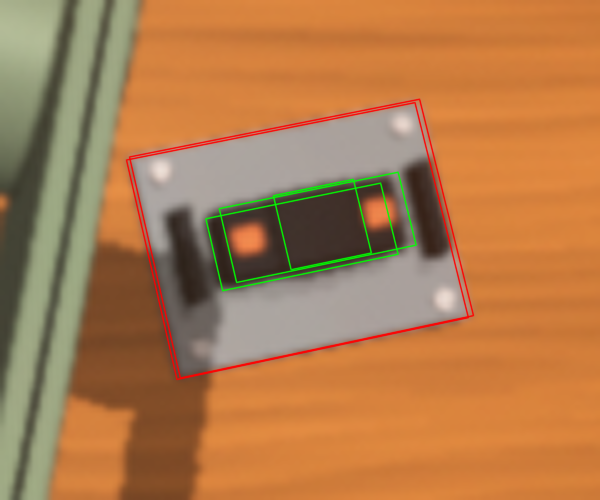

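The plug lies flat and centred between the cheeks: the overlays match in both views. Next I return the relay.

>>> carry_out:
  plan:
    - {"ax": 0, "ay": 0, "az": 0, "x": 0, "y": 0, "z": -0.12, "fingers": -1}
    - {"ax": 0, "ay": 0, "az": 0, "x": 0, "y": 0, "z": -0.12, "fingers": -1}
    - {"ax": 0, "ay": 0, "az": 0, "x": 0, "y": 0, "z": -0.12, "fingers": -1}
    - {"ax": 0, "ay": 0, "az": 0, "x": 0, "y": 0, "z": -0.12, "fingers": -1}
    - {"ax": 0, "ay": 0, "az": 0, "x": 0, "y": 0, "z": -0.12, "fingers": -1}
    - {"ax": 0, "ay": 0, "az": 0, "x": 0, "y": 0, "z": -0.12, "fingers": -1}
    - {"ax": 0, "ay": 0, "az": 0, "x": 0, "y": 0, "z": -0.02, "fingers": -1}
    - {"ax": 0, "ay": 0, "az": 0, "x": 0, "y": 0, "z": 0, "fingers": -1}
    - {"ax": 0, "ay": 0, "az": 0, "x": 0, "y": 0, "z": 0, "fingers": -0.5}
    - {"ax": 0, "ay": 0, "az": 0, "x": 0, "y": 0, "z": 0, "fingers": 0}
    - {"ax": 0, "ay": 0, "az": 0, "x": 0, "y": 0, "z": 0, "fingers": 1}
    - {"ax": 0, "ay": 0, "az": 0, "x": 0, "y": 0, "z": 0, "fingers": 1}
    - {"ax": 0, "ay": 0, "az": 0, "x": 0, "y": 0, "z": 0, "fingers": 1}
    - {"ax": 0, "ay": 0, "az": 0, "x": 0, "y": 0, "z": 0, "fingers": 1}
    - {"ax": 0, "ay": 0, "az": 0, "x": 0, "y": 0, "z": 0, "fingers": 1}
    - {"ax": 0, "ay": 0, "az": 0, "x": 0, "y": 0, "z": 0, "fingers": 1}
    - {"ax": 0, "ay": 0, "az": 0, "x": 0, "y": 0, "z": 0, "fingers": 1}

```text
time_s: 32.18
tcp_pos: [0.5408, -0.0511, 0.2375]
orientation: [-1.245, 1.148, -1.152]
contact_force: [-1.3, -0.4, 5.2]
finger_gap: 0.0415
```

```bash
python3 st.py
```

```text
t 32.18 tcp [ 0.5408 -0.0511  0.2375] down [ 0.003 -0.001 -1.   ] jawyaw 0.08 gap 0.0415 F [-1.3 -0.4  5.2] grasp [ 0.5412 -0.0513  0.0825]
```

>>> carry_out:
  plan:
    - {"ax": 0, "ay": 0, "az": 0, "x": 0, "y": 0, "z": 0.05, "fingers": 1}
    - {"ax": 0, "ay": 0, "az": 0, "x": 0, "y": 0, "z": 0.14, "fingers": 1}
    - {"ax": 0, "ay": 0, "az": 0, "x": 0, "y": 0, "z": 0.14, "fingers": 1}
    - {"ax": 0, "ay": 0, "az": 0, "x": 0, "y": 0, "z": 0.14, "fingers": 1}
    - {"ax": 0, "ay": 0, "az": 0, "x": 0, "y": 0, "z": 0.14, "fingers": 1}
    - {"ax": 0, "ay": 0, "az": 0, "x": 0, "y": 0, "z": 0.14, "fingers": 1}
    - {"ax": 0, "ay": 0, "az": 0, "x": -0.005, "y": 0.07, "z": 0, "fingers": 1}
    - {"ax": 0, "ay": 0, "az": 0, "x": -0.008, "y": 0.12, "z": 0, "fingers": 1}
    - {"ax": 0, "ay": 0, "az": 0, "x": -0.008, "y": 0.12, "z": 0, "fingers": 1}
    - {"ax": 0, "ay": 0, "az": 0, "x": -0.008, "y": 0.12, "z": 0, "fingers": 1}
    - {"ax": 0, "ay": 0, "az": 0, "x": -0.008, "y": 0.12, "z": 0, "fingers": 1}
    - {"ax": 0, "ay": 0, "az": 0, "x": -0.008, "y": 0.12, "z": 0, "fingers": 1}
    - {"ax": 0, "ay": 0, "az": 0, "x": -0.008, "y": 0.12, "z": 0, "fingers": 1}
    - {"ax": 0, "ay": 0, "az": 0, "x": -0.008, "y": 0.12, "z": 0, "fingers": 1}
    - {"ax": 0, "ay": 0, "az": 0, "x": -0.008, "y": 0.12, "z": 0, "fingers": 1}
    - {"ax": 0, "ay": 0, "az": 0, "x": -0.008, "y": 0.12, "z": 0, "fingers": 1}
    - {"ax": 0, "ay": 0, "az": 0, "x": -0.008, "y": 0.12, "z": 0, "fingers": 1}
    - {"ax": 0, "ay": 0, "az": 0, "x": 0, "y": 0.07, "z": 0, "fingers": 1}
    - {"ax": 0, "ay": 0, "az": 0, "x": 0, "y": 0, "z": 0, "fingers": 1}
    - {"ax": 0, "ay": 0, "az": 0, "x": 0, "y": 0, "z": 0, "fingers": 1}

```text
time_s: 33.85
tcp_pos: [0.5225, 0.2178, 0.3848]
orientation: [-1.249, 1.149, -1.149]
contact_force: [0.2, -0.4, -2.7]
finger_gap: 0.0413
```

>>> carry_out:
  plan:
    - {"ax": 0, "ay": 0, "az": 0, "x": 0, "y": 0, "z": -0.13, "fingers": 1}
    - {"ax": 0, "ay": 0, "az": 0, "x": 0, "y": 0, "z": -0.13, "fingers": 1}
    - {"ax": 0, "ay": 0, "az": 0, "x": 0, "y": 0, "z": -0.13, "fingers": 1}
    - {"ax": 0, "ay": 0, "az": 0, "x": 0, "y": 0, "z": -0.13, "fingers": 1}
    - {"ax": 0, "ay": 0, "az": 0, "x": 0, "y": 0, "z": -0.13, "fingers": 1}
    - {"ax": 0, "ay": 0, "az": 0, "x": 0, "y": 0, "z": -0.05, "fingers": 1}
    - {"ax": 0, "ay": 0, "az": 0, "x": 0, "y": 0, "z": -0.02, "fingers": 1}
    - {"ax": 0, "ay": 0, "az": 0, "x": 0, "y": 0, "z": 0, "fingers": 1}
    - {"ax": 0, "ay": 0, "az": 0, "x": 0, "y": 0, "z": 0, "fingers": 1}
    - {"ax": 0, "ay": 0, "az": 0, "x": 0, "y": 0, "z": 0, "fingers": 1}

```text
time_s: 34.68
tcp_pos: [0.5242, 0.2173, 0.2435]
orientation: [-1.242, 1.148, -1.152]
contact_force: [0.1, -0.4, -2.5]
finger_gap: 0.0415
```

```bash
python3 st.py; python3 -c "
from ov import *
o=look('11')
Q={'relay':(.523,.217,.006,.078)}
overlay('side',o['side'][0],Q,(190,100,330,210),5,'pics/c11s.png')
overlay('top',o['top'][0],Q,(100,180,240,290),5,'pics/c11t.png')"
```

```text
t 34.68 tcp [0.5242 0.2173 0.2435] down [ 0.004  0.001 -1.   ] jawyaw 0.0796 gap 0.0415 F [ 0.1 -0.4 -2.5] grasp [0.5248 0.2174 0.0885]
```

View pics/c11s.png

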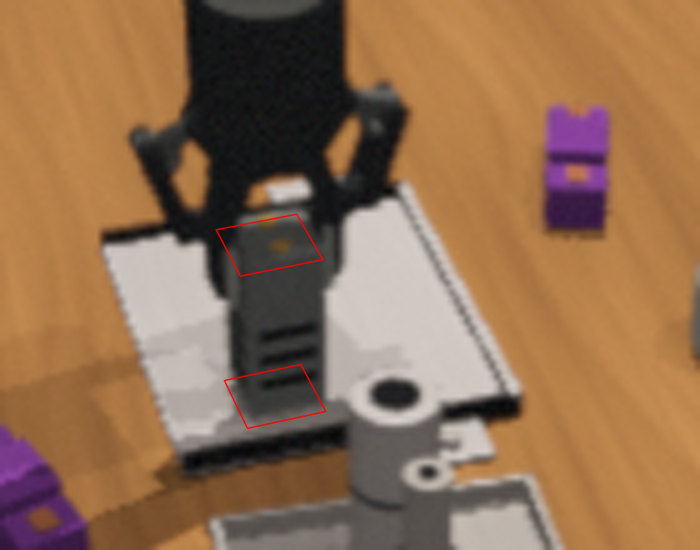

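>>> carry_out:
  plan:
    - {"ax": 0, "ay": 0, "az": 0, "x": 0, "y": 0, "z": -0.01, "fingers": 1}
    - {"ax": 0, "ay": 0, "az": 0, "x": 0, "y": 0, "z": -0.005, "fingers": 1}
    - {"ax": 0, "ay": 0, "az": 0, "x": 0, "y": 0, "z": -0.005, "fingers": 1}
    - {"ax": 0, "ay": 0, "az": 0, "x": 0, "y": 0, "z": 0, "fingers": 1}
    - {"ax": 0, "ay": 0, "az": 0, "x": 0, "y": 0, "z": 0, "fingers": 1}

```text
time_s: 35.2
tcp_pos: [0.5235, 0.2174, 0.2396]
orientation: [-1.245, 1.149, -1.15]
contact_force: [-2.9, -0.3, 6.6]
finger_gap: 0.0413
```

>>> carry_out:
  plan:
    - {"ax": 0, "ay": 0, "az": 0, "x": 0, "y": 0, "z": 0, "fingers": 0.2}
    - {"ax": 0, "ay": 0, "az": 0, "x": 0, "y": 0, "z": 0, "fingers": -0.3}
    - {"ax": 0, "ay": 0, "az": 0, "x": 0, "y": 0, "z": 0, "fingers": -1}
    - {"ax": 0, "ay": 0, "az": 0, "x": 0, "y": 0, "z": 0, "fingers": -1}
    - {"ax": 0, "ay": 0, "az": 0, "x": 0, "y": 0, "z": 0, "fingers": -1}
    - {"ax": 0, "ay": 0, "az": 0, "x": 0, "y": 0, "z": 0, "fingers": -1}
    - {"ax": 0, "ay": 0, "az": 0, "x": 0, "y": 0, "z": 0, "fingers": -1}
    - {"ax": 0, "ay": 0, "az": 0, "x": 0, "y": 0, "z": 0, "fingers": -1}
    - {"ax": 0, "ay": 0, "az": 0, "x": 0, "y": 0, "z": 0.05, "fingers": -1}
    - {"ax": 0, "ay": 0, "az": 0, "x": 0, "y": 0, "z": 0.14, "fingers": -1}
    - {"ax": 0, "ay": 0, "az": 0, "x": 0, "y": 0, "z": 0.14, "fingers": -1}
    - {"ax": 0, "ay": 0, "az": 0, "x": 0, "y": 0, "z": 0.14, "fingers": -1}
    - {"ax": 0, "ay": 0, "az": 0, "x": 0, "y": 0, "z": 0.14, "fingers": -1}
    - {"ax": 0, "ay": 0, "az": 0, "x": 0, "y": 0, "z": 0.14, "fingers": -1}

```text
time_s: 36.37
tcp_pos: [0.5229, 0.2171, 0.3899]
orientation: [-1.245, 1.15, -1.15]
contact_force: [-0.1, 0.3, -0.0]
finger_gap: 0.0854
```

>>> carry_out:
  plan:
    - {"ax": 0, "ay": 0, "az": 0, "x": 0.015, "y": -0.09, "z": 0, "fingers": -1}
    - {"ax": 0, "ay": 0, "az": 0, "x": 0.01, "y": -0.105, "z": 0, "fingers": -1}
    - {"ax": 0, "ay": 0, "az": 0, "x": 0.01, "y": -0.105, "z": 0, "fingers": -1}
    - {"ax": 0, "ay": 0, "az": 0, "x": 0.01, "y": -0.105, "z": 0, "fingers": -1}
    - {"ax": 0, "ay": 0, "az": 0, "x": 0.01, "y": -0.105, "z": 0, "fingers": -1}
    - {"ax": 0, "ay": 0, "az": 0, "x": 0.01, "y": -0.105, "z": 0, "fingers": -1}
    - {"ax": 0, "ay": 0, "az": 0, "x": 0.01, "y": -0.105, "z": 0, "fingers": -1}
    - {"ax": 0, "ay": 0, "az": 0, "x": 0.01, "y": -0.105, "z": 0, "fingers": -1}
    - {"ax": 0, "ay": 0, "az": 0, "x": 0.01, "y": -0.105, "z": 0, "fingers": -1}
    - {"ax": 0, "ay": 0, "az": 0, "x": 0.01, "y": -0.108, "z": 0, "fingers": -1}
    - {"ax": 0, "ay": 0, "az": 0, "x": 0, "y": 0, "z": 0, "fingers": -1}
    - {"ax": 0, "ay": 0, "az": 0, "x": 0, "y": 0, "z": 0, "fingers": -1}

```text
time_s: 37.37
tcp_pos: [0.5441, 0.0087, 0.3884]
orientation: [-1.244, 1.152, -1.152]
contact_force: [-0.1, -0.2, -0.0]
finger_gap: 0.0856
```

```bash
python3 st.py; python3 -c "
from fit import *
o=look('12')
Q={'relay':(.523,.217,.006,.078)}
overlay('top',o['top'][0],Q,(100,180,240,290),5,'pics/c12t.png')
cv2.imwrite('pics/c12s.png',cv2.resize(o['side'][0][60:280,170:350,::-1],None,fx=2.7,fy=2.7))
for n in('top','side'):
    print(n,*fit(n,o[n][0],'relay',Q['relay']))
    im=load(n,'0')[0]; print(n,'orig',*fit(n,im,'relay',Q['relay']))
"
```

```text
t 37.37 tcp [0.5441 0.0087 0.3884] down [ 0.001  0.    -1.   ] jawyaw 0.0775 gap 0.0856 F [-0.1 -0.2 -0. ] grasp [0.5442 0.0088 0.2334]
top (np.float64(0.5228), np.float64(0.2185), 0.006, np.float64(0.0638)) -327
top orig (np.float64(0.5235), np.float64(0.2182), 0.006, np.float64(0.0883)) -389
side (np.float64(0.5152), np.float64(0.2177), 0.006, np.float64(0.0138)) -372
side orig (np.float64(0.5228), np.float64(0.2162), 0.006, np.float64(0.0651)) -327
```

View pics/c12t.png

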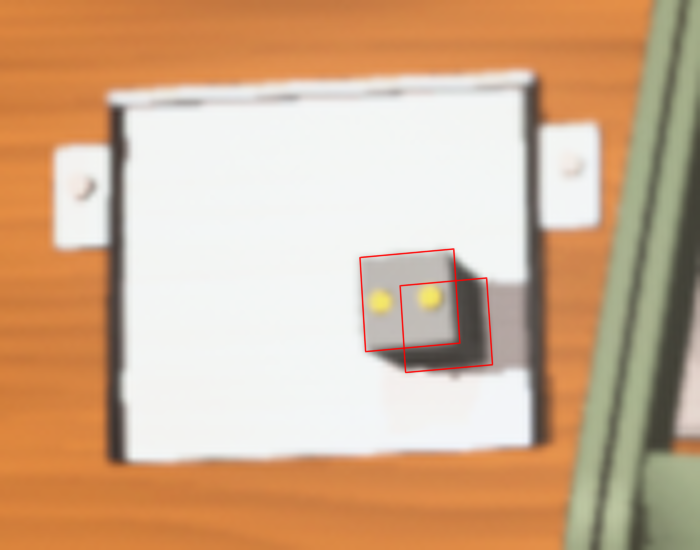

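View pics/c12s.png

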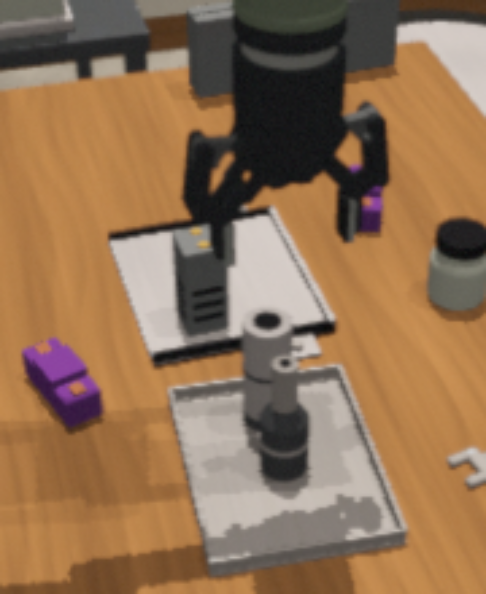

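```bash
cat > studs.py <<'E'
from ov import *
import sys
def at(n,u,v,z):
    m=cm(n);K=m['K'];E=m['extrinsics']
    s=cv2.undistortPoints(np.array([[[u,v]]],float),K,np.array([m['k1'],0,0,0,0.]))[0,0]
    r=np.array([s[0],-s[1],-1])@E[:3,:3]; o=-E[:3,:3].T@E[:3,3]
    return o+r*(z-o[2])/r[2]
for n,b in(('top',(160,225,200,255)),('side',(225,135,260,160))):
    for t in sys.argv[1:]:
        im=load(n,t)[0].astype(float)[b[1]:b[3],b[0]:b[2]]
        # yellowness
        yl=np.clip((im[...,0]+im[...,1])/2-im[...,2]-25,0,None)/(im.sum(2)+30)
        yl[yl<.25*yl.max()]=0
        v,u=np.mgrid[0:im.shape[0],0:im.shape[1]]
        k,l=cv2.connectedComponents((yl>0).astype(np.uint8))
        for i in range(1,k):
            w=yl*(l==i)
            if (l==i).sum()<4: continue
            c=[(w*u).sum()/w.sum()+b[0],(w*v).sum()/w.sum()+b[1]]; print(n,t,np.round(c,2),at(n,*c,.104).round(4))
E
python3 studs.py 0 12
```

```text
top 0 [185.81 239.7 ] [0.5219 0.2065 0.104 ]
top 0 [175.95 240.66] [0.52   0.2284 0.104 ]
top 12 [175.7 239.9] [0.5217 0.229  0.104 ]
top 12 [185.62 238.89] [0.5237 0.207  0.104 ]
side 0 [246.17 135.21] [0.5423 0.2681 0.104 ]
side 0 [241.58 145.55] [0.5209 0.2255 0.104 ]
side 0 [256.53 148.54] [0.5535 0.2036 0.104 ]
side 0 [244.34 150.41] [0.5228 0.2034 0.104 ]
side 12 [231.54 138.4 ] [0.5032 0.2631 0.104 ]
side 12 [242.19 145.23] [0.5226 0.2265 0.104 ]
side 12 [245.04 150.09] [0.5248 0.2043 0.104 ]
```

>>> carry_out:
  plan:
    - {"ax": 0, "ay": 0, "az": 0, "x": 0, "y": 0, "z": -0.12, "fingers": -1}
    - {"ax": 0, "ay": 0, "az": 0, "x": 0, "y": 0, "z": -0.12, "fingers": -1}
    - {"ax": 0, "ay": 0, "az": 0, "x": 0, "y": 0, "z": -0.12, "fingers": -1}
    - {"ax": 0, "ay": 0, "az": 0, "x": 0, "y": 0, "z": -0.12, "fingers": -1}
    - {"ax": 0, "ay": 0, "az": 0, "x": 0, "y": 0, "z": -0.12, "fingers": -1}
    - {"ax": 0, "ay": 0, "az": 0, "x": 0, "y": 0, "z": -0.07, "fingers": -1}
    - {"ax": 0, "ay": 0, "az": 0, "x": 0, "y": 0, "z": 0, "fingers": -1}
    - {"ax": 0, "ay": 0, "az": 0, "x": 0, "y": 0, "z": 0, "fingers": -0.5}
    - {"ax": 0, "ay": 0, "az": 0, "x": 0, "y": 0, "z": 0, "fingers": 0}
    - {"ax": 0, "ay": 0, "az": 0, "x": 0, "y": 0, "z": 0, "fingers": 0.3}
    - {"ax": 0, "ay": 0, "az": 0, "x": 0, "y": 0, "z": 0, "fingers": 1}
    - {"ax": 0, "ay": 0, "az": 0, "x": 0, "y": 0, "z": 0, "fingers": 1}
    - {"ax": 0, "ay": 0, "az": 0, "x": 0, "y": 0, "z": 0, "fingers": 1}
    - {"ax": 0, "ay": 0, "az": 0, "x": 0, "y": 0, "z": 0, "fingers": 1}
    - {"ax": 0, "ay": 0, "az": 0, "x": 0, "y": 0, "z": 0, "fingers": 1}
    - {"ax": 0, "ay": 0, "az": 0, "x": 0, "y": 0, "z": 0, "fingers": 1}
    - {"ax": 0, "ay": 0, "az": 0, "x": 0, "y": 0, "z": 0, "fingers": 1}

```text
time_s: 38.88
tcp_pos: [0.5448, 0.0095, 0.255]
orientation: [-1.244, 1.148, -1.152]
contact_force: [0.1, -0.4, 6.3]
finger_gap: 0.0208
```

```bash
python3 st.py
```

```text
t 38.88 tcp [0.5448 0.0095 0.255 ] down [ 0.002 -0.    -1.   ] jawyaw 0.0797 gap 0.0208 F [ 0.1 -0.4  6.3] grasp [0.5452 0.0095 0.1   ]
```

>>> carry_out:
  plan:
    - {"ax": 0, "ay": 0, "az": 0, "x": 0, "y": 0, "z": 0.05, "fingers": 1}
    - {"ax": 0, "ay": 0, "az": 0, "x": 0, "y": 0, "z": 0.14, "fingers": 1}
    - {"ax": 0, "ay": 0, "az": 0, "x": 0, "y": 0, "z": 0.14, "fingers": 1}
    - {"ax": 0, "ay": 0, "az": 0, "x": 0, "y": 0, "z": 0.14, "fingers": 1}
    - {"ax": 0, "ay": 0, "az": 0, "x": 0, "y": 0, "z": 0.14, "fingers": 1}
    - {"ax": 0, "ay": 0, "az": 0, "x": 0, "y": 0, "z": 0.14, "fingers": 1}
    - {"ax": 0, "ay": 0, "az": 0, "x": -0.01, "y": 0.065, "z": 0, "fingers": 1}
    - {"ax": 0, "ay": 0, "az": 0, "x": -0.01, "y": 0.12, "z": 0, "fingers": 1}
    - {"ax": 0, "ay": 0, "az": 0, "x": -0.01, "y": 0.12, "z": 0, "fingers": 1}
    - {"ax": 0, "ay": 0, "az": 0, "x": -0.01, "y": 0.12, "z": 0, "fingers": 1}
    - {"ax": 0, "ay": 0, "az": 0, "x": -0.01, "y": 0.12, "z": 0, "fingers": 1}
    - {"ax": 0, "ay": 0, "az": 0, "x": -0.01, "y": 0.12, "z": 0, "fingers": 1}
    - {"ax": 0, "ay": 0, "az": 0, "x": -0.01, "y": 0.12, "z": 0, "fingers": 1}
    - {"ax": 0, "ay": 0, "az": 0, "x": -0.01, "y": 0.12, "z": 0, "fingers": 1}
    - {"ax": 0, "ay": 0, "az": 0, "x": -0.01, "y": 0.12, "z": 0, "fingers": 1}
    - {"ax": 0, "ay": 0, "az": 0, "x": -0.01, "y": 0.12, "z": 0, "fingers": 1}
    - {"ax": 0, "ay": 0, "az": 0, "x": -0.01, "y": 0.12, "z": 0, "fingers": 1}
    - {"ax": 0, "ay": 0, "az": 0, "x": 0, "y": 0.065, "z": 0, "fingers": 1}
    - {"ax": 0, "ay": 0, "az": 0, "x": 0, "y": 0, "z": 0, "fingers": 1}
    - {"ax": 0, "ay": 0, "az": 0, "x": 0, "y": 0, "z": 0, "fingers": 1}

```text
time_s: 40.55
tcp_pos: [0.5214, 0.276, 0.4019]
orientation: [-1.25, 1.15, -1.149]
contact_force: [-0.1, -0.5, -4.3]
finger_gap: 0.0207
```

>>> carry_out:
  plan:
    - {"ax": 0, "ay": 0, "az": 0, "x": 0, "y": 0, "z": -0.13, "fingers": 1}
    - {"ax": 0, "ay": 0, "az": 0, "x": 0, "y": 0, "z": -0.13, "fingers": 1}
    - {"ax": 0, "ay": 0, "az": 0, "x": 0, "y": 0, "z": -0.13, "fingers": 1}
    - {"ax": 0, "ay": 0, "az": 0, "x": 0, "y": 0, "z": -0.13, "fingers": 1}
    - {"ax": 0, "ay": 0, "az": 0, "x": 0, "y": 0, "z": -0.13, "fingers": 1}
    - {"ax": 0, "ay": 0, "az": 0, "x": 0, "y": 0, "z": -0.05, "fingers": 1}
    - {"ax": 0, "ay": 0, "az": 0, "x": 0, "y": 0, "z": -0.02, "fingers": 1}
    - {"ax": 0, "ay": 0, "az": 0, "x": 0, "y": 0, "z": -0.01, "fingers": 1}
    - {"ax": 0, "ay": 0, "az": 0, "x": 0, "y": 0, "z": 0, "fingers": 1}
    - {"ax": 0, "ay": 0, "az": 0, "x": 0, "y": 0, "z": 0, "fingers": 1}

```text
time_s: 41.38
tcp_pos: [0.5231, 0.2757, 0.2595]
orientation: [-1.243, 1.148, -1.151]
contact_force: [0.3, -0.6, -4.2]
finger_gap: 0.0207
```

```bash
python3 st.py
```

```text
t 41.38 tcp [0.5231 0.2757 0.2595] down [ 0.003  0.001 -1.   ] jawyaw 0.0795 gap 0.0207 F [ 0.3 -0.6 -4.2] grasp [0.5236 0.2759 0.1045]
```

>>> carry_out:
  plan:
    - {"ax": 0, "ay": 0, "az": 0, "x": 0, "y": 0, "z": -0.005, "fingers": 1}
    - {"ax": 0, "ay": 0, "az": 0, "x": 0, "y": 0, "z": -0.005, "fingers": 1}
    - {"ax": 0, "ay": 0, "az": 0, "x": 0, "y": 0, "z": 0, "fingers": 1}
    - {"ax": 0, "ay": 0, "az": 0, "x": 0, "y": 0, "z": 0, "fingers": 1}

```text
time_s: 41.72
tcp_pos: [0.5227, 0.2759, 0.257]
orientation: [-1.243, 1.149, -1.151]
contact_force: [0.8, -0.1, 0.2]
finger_gap: 0.0204
```

>>> carry_out:
  plan:
    - {"ax": 0, "ay": 0, "az": 0, "x": 0, "y": 0, "z": -0.003, "fingers": 1}
    - {"ax": 0, "ay": 0, "az": 0, "x": 0, "y": 0, "z": 0, "fingers": 0.4}
    - {"ax": 0, "ay": 0, "az": 0, "x": 0, "y": 0, "z": 0, "fingers": 0}
    - {"ax": 0, "ay": 0, "az": 0, "x": 0, "y": 0, "z": 0, "fingers": -1}
    - {"ax": 0, "ay": 0, "az": 0, "x": 0, "y": 0, "z": 0, "fingers": -1}
    - {"ax": 0, "ay": 0, "az": 0, "x": 0, "y": 0, "z": 0, "fingers": -1}
    - {"ax": 0, "ay": 0, "az": 0, "x": 0, "y": 0, "z": 0, "fingers": -1}
    - {"ax": 0, "ay": 0, "az": 0, "x": 0, "y": 0, "z": 0, "fingers": -1}
    - {"ax": 0, "ay": 0, "az": 0, "x": 0, "y": 0, "z": 0, "fingers": -1}
    - {"ax": 0, "ay": 0, "az": 0, "x": 0, "y": 0, "z": 0, "fingers": -1}
    - {"ax": 0, "ay": 0, "az": 0, "x": 0, "y": 0, "z": 0.05, "fingers": -1}
    - {"ax": 0, "ay": 0, "az": 0, "x": 0, "y": 0, "z": 0.12, "fingers": -1}
    - {"ax": 0, "ay": 0, "az": 0, "x": 0, "y": 0, "z": 0.12, "fingers": -1}
    - {"ax": 0, "ay": 0, "az": 0, "x": 0, "y": 0, "z": 0.12, "fingers": -1}
    - {"ax": 0, "ay": 0, "az": 0, "x": 0, "y": 0, "z": 0.12, "fingers": -1}
    - {"ax": 0, "ay": 0, "az": 0, "x": 0, "y": 0, "z": 0.12, "fingers": -1}

```text
time_s: 43.05
tcp_pos: [0.5219, 0.2756, 0.3871]
orientation: [-1.245, 1.15, -1.15]
contact_force: [0.1, -0.1, 0.9]
finger_gap: 0.0858
```

>>> carry_out:
  plan:
    - {"ax": 0, "ay": 0, "az": 0, "x": 0.012, "y": -0.09, "z": 0, "fingers": -1}
    - {"ax": 0, "ay": 0, "az": 0, "x": 0.012, "y": -0.105, "z": 0, "fingers": -1}
    - {"ax": 0, "ay": 0, "az": 0, "x": 0.012, "y": -0.105, "z": 0, "fingers": -1}
    - {"ax": 0, "ay": 0, "az": 0, "x": 0.012, "y": -0.105, "z": 0, "fingers": -1}
    - {"ax": 0, "ay": 0, "az": 0, "x": 0.012, "y": -0.105, "z": 0, "fingers": -1}
    - {"ax": 0, "ay": 0, "az": 0, "x": 0.012, "y": -0.105, "z": 0, "fingers": -1}
    - {"ax": 0, "ay": 0, "az": 0, "x": 0.012, "y": -0.105, "z": 0, "fingers": -1}
    - {"ax": 0, "ay": 0, "az": 0, "x": 0.012, "y": -0.105, "z": 0, "fingers": -1}
    - {"ax": 0, "ay": 0, "az": 0, "x": 0.012, "y": -0.105, "z": 0, "fingers": -1}
    - {"ax": 0, "ay": 0, "az": 0, "x": 0.012, "y": -0.105, "z": 0, "fingers": -1}
    - {"ax": 0, "ay": 0, "az": 0, "x": 0, "y": 0, "z": 0, "fingers": -1}
    - {"ax": 0, "ay": 0, "az": 0, "x": 0, "y": 0, "z": 0, "fingers": -1}

```text
time_s: 44.05
tcp_pos: [0.5462, 0.0677, 0.3859]
orientation: [-1.244, 1.151, -1.152]
contact_force: [0.0, -0.2, 0.3]
finger_gap: 0.0858
```

```bash
python3 st.py; python3 -c "
from fit import *
o=look('13')
cv2.imwrite('pics/c13s.png',cv2.resize(o['side'][0][60:280,170:350,::-1],None,fx=2.7,fy=2.7))
cv2.imwrite('pics/c13t.png',cv2.resize(o['top'][0][180:290,100:240,::-1],None,fx=5,fy=5))
"
```

```text
t 44.05 tcp [0.5462 0.0677 0.3859] down [ 0.001  0.    -1.   ] jawyaw 0.0776 gap 0.0858 F [ 0.  -0.2  0.3] grasp [0.5463 0.0678 0.2309]
```

View pics/c13s.png

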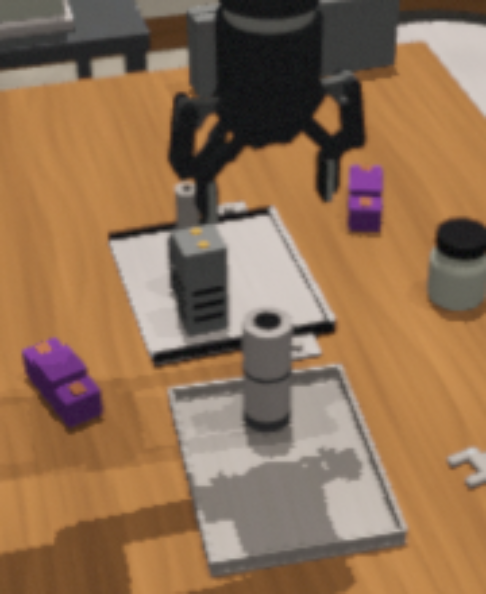

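View pics/c13t.png

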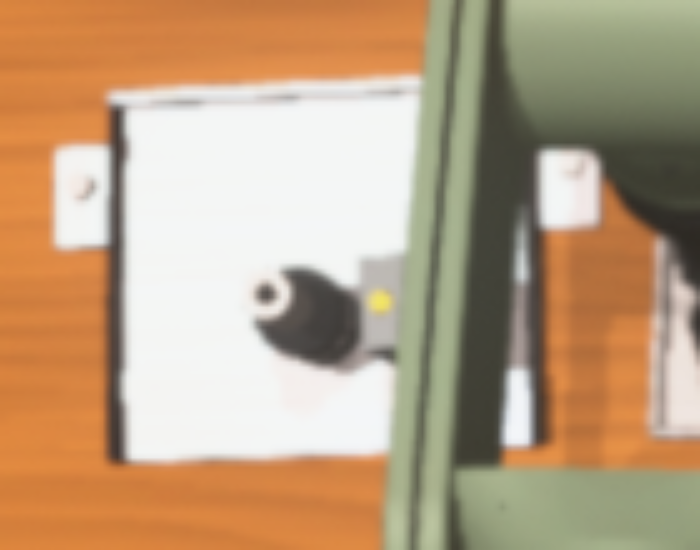

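>>> carry_out:
  plan:
    - {"ax": 0, "ay": 0, "az": 0, "x": 0, "y": 0, "z": -0.12, "fingers": -1}
    - {"ax": 0, "ay": 0, "az": 0, "x": 0, "y": 0, "z": -0.12, "fingers": -1}
    - {"ax": 0, "ay": 0, "az": 0, "x": 0, "y": 0, "z": -0.12, "fingers": -1}
    - {"ax": 0, "ay": 0, "az": 0, "x": 0, "y": 0, "z": -0.12, "fingers": -1}
    - {"ax": 0, "ay": 0, "az": 0, "x": 0, "y": 0, "z": -0.12, "fingers": -1}
    - {"ax": 0, "ay": 0, "az": 0, "x": 0, "y": 0, "z": -0.12, "fingers": -1}
    - {"ax": 0, "ay": 0, "az": 0, "x": 0, "y": 0, "z": -0.01, "fingers": -1}
    - {"ax": 0, "ay": 0, "az": 0, "x": 0, "y": 0, "z": 0, "fingers": -1}
    - {"ax": 0, "ay": 0, "az": 0, "x": 0, "y": 0, "z": 0, "fingers": -0.5}
    - {"ax": 0, "ay": 0, "az": 0, "x": 0, "y": 0, "z": 0, "fingers": 0}
    - {"ax": 0, "ay": 0, "az": 0, "x": 0, "y": 0, "z": 0, "fingers": 1}
    - {"ax": 0, "ay": 0, "az": 0, "x": 0, "y": 0, "z": 0, "fingers": 1}
    - {"ax": 0, "ay": 0, "az": 0, "x": 0, "y": 0, "z": 0, "fingers": 1}
    - {"ax": 0, "ay": 0, "az": 0, "x": 0, "y": 0, "z": 0, "fingers": 1}
    - {"ax": 0, "ay": 0, "az": 0, "x": 0, "y": 0, "z": 0, "fingers": 1}
    - {"ax": 0, "ay": 0, "az": 0, "x": 0, "y": 0, "z": 0, "fingers": 1}
    - {"ax": 0, "ay": 0, "az": 0, "x": 0, "y": 0, "z": 0, "fingers": 1}

```text
time_s: 45.57
tcp_pos: [0.5468, 0.0686, 0.2411]
orientation: [-1.244, 1.148, -1.152]
contact_force: [-2.5, -0.1, 6.6]
finger_gap: 0.0413
```

```bash
python3 st.py
```

```text
t 45.57 tcp [0.5468 0.0686 0.2411] down [ 0.003  0.    -1.   ] jawyaw 0.0796 gap 0.0413 F [-2.5 -0.1  6.6] grasp [0.5473 0.0686 0.0861]
```

>>> carry_out:
  plan:
    - {"ax": 0, "ay": 0, "az": 0, "x": 0, "y": 0, "z": 0.05, "fingers": 1}
    - {"ax": 0, "ay": 0, "az": 0, "x": 0, "y": 0, "z": 0.14, "fingers": 1}
    - {"ax": 0, "ay": 0, "az": 0, "x": 0, "y": 0, "z": 0.14, "fingers": 1}
    - {"ax": 0, "ay": 0, "az": 0, "x": 0, "y": 0, "z": 0.14, "fingers": 1}
    - {"ax": 0, "ay": 0, "az": 0, "x": 0, "y": 0, "z": 0.14, "fingers": 1}
    - {"ax": 0, "ay": 0, "az": 0, "x": 0, "y": 0, "z": 0.14, "fingers": 1}
    - {"ax": 0, "ay": 0, "az": 0, "x": -0.013, "y": 0.056, "z": 0, "fingers": 1}
    - {"ax": 0, "ay": 0, "az": 0, "x": -0.014, "y": 0.12, "z": 0, "fingers": 1}
    - {"ax": 0, "ay": 0, "az": 0, "x": -0.014, "y": 0.12, "z": 0, "fingers": 1}
    - {"ax": 0, "ay": 0, "az": 0, "x": -0.014, "y": 0.12, "z": 0, "fingers": 1}
    - {"ax": 0, "ay": 0, "az": 0, "x": -0.014, "y": 0.12, "z": 0, "fingers": 1}
    - {"ax": 0, "ay": 0, "az": 0, "x": -0.014, "y": 0.12, "z": 0, "fingers": 1}
    - {"ax": 0, "ay": 0, "az": 0, "x": -0.014, "y": 0.12, "z": 0, "fingers": 1}
    - {"ax": 0, "ay": 0, "az": 0, "x": -0.014, "y": 0.12, "z": 0, "fingers": 1}
    - {"ax": 0, "ay": 0, "az": 0, "x": -0.014, "y": 0.12, "z": 0, "fingers": 1}
    - {"ax": 0, "ay": 0, "az": 0, "x": -0.014, "y": 0.12, "z": 0, "fingers": 1}
    - {"ax": 0, "ay": 0, "az": 0, "x": -0.014, "y": 0.12, "z": 0, "fingers": 1}
    - {"ax": 0, "ay": 0, "az": 0, "x": 0, "y": 0.06, "z": 0, "fingers": 1}
    - {"ax": 0, "ay": 0, "az": 0, "x": 0, "y": 0, "z": 0, "fingers": 1}
    - {"ax": 0, "ay": 0, "az": 0, "x": 0, "y": 0, "z": 0, "fingers": 1}

```text
time_s: 47.23
tcp_pos: [0.5148, 0.3321, 0.3873]
orientation: [-1.25, 1.15, -1.149]
contact_force: [0.1, -0.3, -5.2]
finger_gap: 0.041
```

>>> carry_out:
  plan:
    - {"ax": 0, "ay": 0, "az": 0, "x": 0, "y": 0, "z": -0.13, "fingers": 1}
    - {"ax": 0, "ay": 0, "az": 0, "x": 0, "y": 0, "z": -0.13, "fingers": 1}
    - {"ax": 0, "ay": 0, "az": 0, "x": 0, "y": 0, "z": -0.13, "fingers": 1}
    - {"ax": 0, "ay": 0, "az": 0, "x": 0, "y": 0, "z": -0.13, "fingers": 1}
    - {"ax": 0, "ay": 0, "az": 0, "x": 0, "y": 0, "z": -0.13, "fingers": 1}
    - {"ax": 0, "ay": 0, "az": 0, "x": 0, "y": 0, "z": -0.05, "fingers": 1}
    - {"ax": 0, "ay": 0, "az": 0, "x": 0, "y": 0, "z": -0.02, "fingers": 1}
    - {"ax": 0, "ay": 0, "az": 0, "x": 0, "y": 0, "z": -0.01, "fingers": 1}
    - {"ax": 0, "ay": 0, "az": 0, "x": 0, "y": 0, "z": -0.005, "fingers": 1}
    - {"ax": 0, "ay": 0, "az": 0, "x": 0, "y": 0, "z": 0, "fingers": 1}
    - {"ax": 0, "ay": 0, "az": 0, "x": 0, "y": 0, "z": 0, "fingers": 1}

```text
time_s: 48.15
tcp_pos: [0.5161, 0.3318, 0.2432]
orientation: [-1.243, 1.149, -1.151]
contact_force: [-1.1, -0.2, -4.7]
finger_gap: 0.0414
```

```bash
python3 st.py
```

```text
t 48.15 tcp [0.5161 0.3318 0.2432] down [ 0.002  0.001 -1.   ] jawyaw 0.0795 gap 0.0414 F [-1.1 -0.2 -4.7] grasp [0.5165 0.332  0.0882]
```

>>> carry_out:
  plan:
    - {"ax": 0, "ay": 0, "az": 0, "x": 0, "y": 0, "z": -0.005, "fingers": 1}
    - {"ax": 0, "ay": 0, "az": 0, "x": 0, "y": 0, "z": -0.004, "fingers": 1}
    - {"ax": 0, "ay": 0, "az": 0, "x": 0, "y": 0, "z": 0, "fingers": 1}
    - {"ax": 0, "ay": 0, "az": 0, "x": 0, "y": 0, "z": 0, "fingers": 1}

```text
time_s: 48.48
tcp_pos: [0.5162, 0.3321, 0.2428]
orientation: [-1.244, 1.149, -1.151]
contact_force: [-1.6, -1.2, 5.2]
finger_gap: 0.041
```

>>> carry_out:
  plan:
    - {"ax": 0, "ay": 0, "az": 0, "x": 0, "y": 0, "z": 0, "fingers": 0.2}
    - {"ax": 0, "ay": 0, "az": 0, "x": 0, "y": 0, "z": 0, "fingers": -0.3}
    - {"ax": 0, "ay": 0, "az": 0, "x": 0, "y": 0, "z": 0, "fingers": -1}
    - {"ax": 0, "ay": 0, "az": 0, "x": 0, "y": 0, "z": 0, "fingers": -1}
    - {"ax": 0, "ay": 0, "az": 0, "x": 0, "y": 0, "z": 0, "fingers": -1}
    - {"ax": 0, "ay": 0, "az": 0, "x": 0, "y": 0, "z": 0, "fingers": -1}
    - {"ax": 0, "ay": 0, "az": 0, "x": 0, "y": 0, "z": 0, "fingers": -1}
    - {"ax": 0, "ay": 0, "az": 0, "x": 0, "y": 0, "z": 0, "fingers": -1}
    - {"ax": 0, "ay": 0, "az": 0, "x": 0, "y": 0, "z": 0.05, "fingers": -1}
    - {"ax": 0, "ay": 0, "az": 0, "x": 0, "y": 0, "z": 0.14, "fingers": -1}
    - {"ax": 0, "ay": 0, "az": 0, "x": 0, "y": 0, "z": 0.14, "fingers": -1}
    - {"ax": 0, "ay": 0, "az": 0, "x": 0, "y": 0, "z": 0.14, "fingers": -1}
    - {"ax": 0, "ay": 0, "az": 0, "x": 0, "y": 0, "z": 0.14, "fingers": -1}
    - {"ax": 0, "ay": 0, "az": 0, "x": 0, "y": 0, "z": 0.14, "fingers": -1}

```text
time_s: 49.65
tcp_pos: [0.5153, 0.3317, 0.3925]
orientation: [-1.245, 1.15, -1.15]
contact_force: [0.5, -0.2, -0.0]
finger_gap: 0.0855
```

>>> carry_out:
  plan:
    - {"ax": 0, "ay": 0, "az": 0, "x": 0, "y": -0.08, "z": 0, "fingers": -1}
    - {"ax": 0, "ay": 0, "az": 0, "x": 0, "y": -0.14, "z": 0, "fingers": -1}
    - {"ax": 0, "ay": 0, "az": 0, "x": 0, "y": -0.14, "z": 0, "fingers": -1}
    - {"ax": 0, "ay": 0, "az": 0, "x": 0, "y": -0.14, "z": 0, "fingers": -1}
    - {"ax": 0, "ay": 0, "az": 0, "x": 0, "y": -0.14, "z": 0, "fingers": -1}
    - {"ax": 0, "ay": 0, "az": 0, "x": 0, "y": -0.14, "z": 0, "fingers": -1}
    - {"ax": 0, "ay": 0, "az": 0, "x": 0, "y": -0.14, "z": 0, "fingers": -1}
    - {"ax": 0, "ay": 0, "az": 0, "x": 0, "y": -0.14, "z": 0, "fingers": -1}
    - {"ax": 0, "ay": 0, "az": 0, "x": 0, "y": -0.14, "z": 0, "fingers": -1}
    - {"ax": 0, "ay": 0, "az": 0, "x": 0, "y": -0.14, "z": 0, "fingers": -1}
    - {"ax": 0, "ay": 0, "az": 0, "x": 0, "y": -0.14, "z": 0, "fingers": -1}
    - {"ax": 0, "ay": 0, "az": 0, "x": 0, "y": -0.14, "z": 0, "fingers": -1}
    - {"ax": 0, "ay": 0, "az": 0, "x": 0, "y": -0.14, "z": 0, "fingers": -1}
    - {"ax": 0, "ay": 0, "az": 0, "x": 0, "y": -0.14, "z": 0, "fingers": -1}
    - {"ax": 0, "ay": 0, "az": 0, "x": 0, "y": -0.14, "z": 0, "fingers": -1}
    - {"ax": 0, "ay": 0, "az": 0, "x": 0, "y": -0.14, "z": 0, "fingers": -1}
    - {"ax": 0, "ay": 0, "az": 0, "x": 0, "y": -0.14, "z": 0, "fingers": -1}
    - {"ax": 0, "ay": 0, "az": 0, "x": 0, "y": -0.08, "z": 0, "fingers": -1}
    - {"ax": 0, "ay": 0, "az": 0, "x": 0, "y": 0, "z": 0, "fingers": -1}
    - {"ax": 0, "ay": 0, "az": 0, "x": 0, "y": 0, "z": 0, "fingers": -1}

```text
time_s: 51.32
tcp_pos: [0.5152, -0.1489, 0.3905]
orientation: [-1.244, 1.152, -1.151]
contact_force: [-1.0, -0.5, 0.5]
finger_gap: 0.0854
```

```bash
python3 st.py; python3 -c "
from fit import *
o=look('14')
cv2.imwrite('pics/c14s.png',cv2.resize(o['side'][0][100:210,190:330,::-1],None,fx=5,fy=5))
cv2.imwrite('pics/c14t.png',cv2.resize(o['top'][0][180:290,100:240,::-1],None,fx=5,fy=5))
"; python3 studs.py 14
cat > cmp.py <<'E'
# template shift of each part's top face between start image and now, converted to mm via projection jacobian
from ov import *
import sys
t=sys.argv[1]
for k,p,h,r in(('motor',(.5155,.332),.116,.019),('acc',(.5205,.275),.119,.012),('relay',(.5215,.2165),.101,.022)):
    for n in('top','side'):
        a=load(n,'0')[0].astype(np.float32); b=load(n,t)[0].astype(np.float32)
        c=proj(n,[p[0],p[1],h])[0]
        J=np.stack([(proj(n,[p[0]+.001,p[1],h])[0]-c),(proj(n,[p[0],p[1]+.001,h])[0]-c)],1)
        R=int(np.ceil(max(np.linalg.norm(J,axis=0))*r*1e3))
        x,y=np.round(c).astype(int)
        def patch(I,d,s=4):
            M=np.float32([[1/s,0,x-R+d[0]],[0,1/s,y-R+d[1]]]); N=(2*R+1)*s
            return cv2.warpAffine(I,M,(N,N),flags=cv2.INTER_LINEAR|cv2.WARP_INVERSE_MAP)
        A=patch(a,(0,0)); A=cv2.GaussianBlur(A,(0,0),2)
        from scipy.optimize import minimize
        def f(d):
            B=cv2.GaussianBlur(patch(b,d),(0,0),2); return -sum(np.corrcoef(A[...,i].ravel(),B[...,i].ravel())[0,1] for i in range(3))/3
        g=min(((f((u,v)),u,v) for u in np.arange(-3,3.1,.5) for v in np.arange(-3,3.1,.5)))
        q=minimize(f,g[1:],method='Nelder-Mead',options=dict(xatol=.01,fatol=1e-5))
        print(k,n,'px',q.x.round(2),'corr',round(-q.fun,3),'mm moved',np.linalg.solve(J,q.x).round(2))
E
python3 cmp.py 14
```

```text
t 51.32 tcp [ 0.5152 -0.1489  0.3905] down [ 0.  0. -1.] jawyaw 0.0777 gap 0.0854 F [-1.  -0.5  0.5] grasp [ 0.5152 -0.1489  0.2355]
top 14 [175.69 239.9 ] [0.5217 0.229  0.104 ]
top 14 [185.62 238.89] [0.5237 0.207  0.104 ]
side 14 [246.53 135.2 ] [0.5432 0.2679 0.104 ]
side 14 [225.  139.7] [0.4862 0.2615 0.104 ]
side 14 [242.19 145.25] [0.5226 0.2264 0.104 ]
side 14 [244.82 150.11] [0.5243 0.2043 0.104 ]
motor top px [0. 0.] corr 0.994 mm moved [-0. -0.]
motor side px [0.25 0.  ] corr 0.996 mm moved [ 0.63 -0.17]
acc top px [-0.   -0.55] corr 0.995 mm moved [1.21 0.03]
acc side px [ 0.55 -0.  ] corr 0.985 mm moved [ 1.35 -0.35]
relay top px [ 0.  -0.3] corr 0.953 mm moved [0.67 0.01]
relay side px [0.25 0.  ] corr 0.979 mm moved [ 0.59 -0.16]
```

View pics/c14s.png

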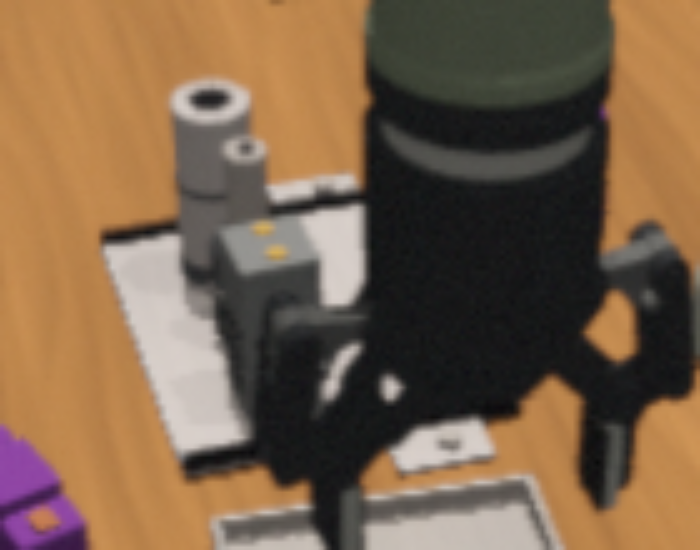

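View pics/c14t.png

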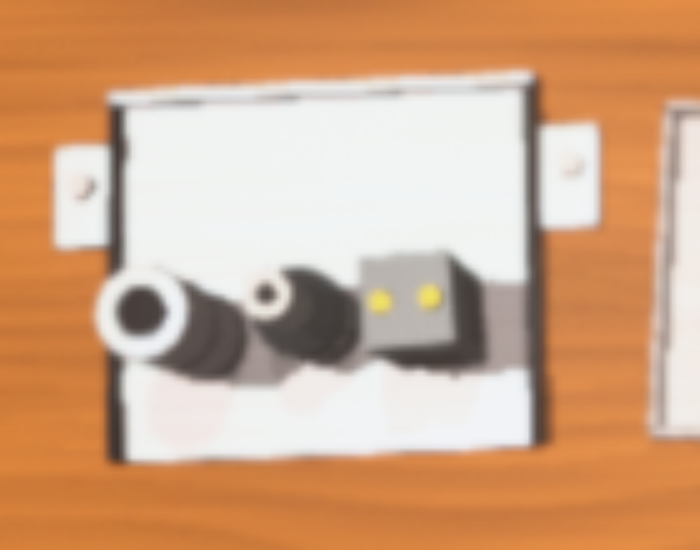

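```bash
python3 - <<'E'
from h import *
o=load('top','14')[0]; cv2.imwrite('pics/fin.png',o[:,:,::-1])
E
```

```text
(no output)
```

View pics/fin.png

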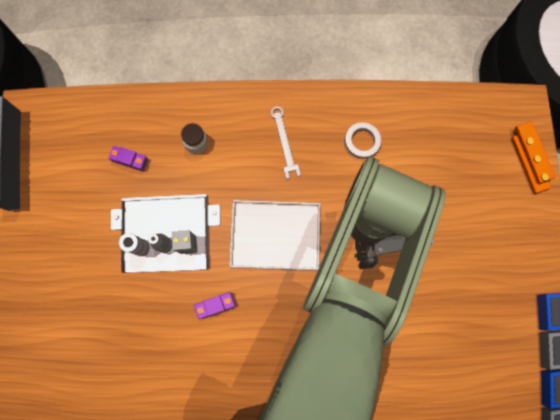

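```bash
python3 -c "
from bench import order
print(order.close_job())"
```

```text
the job is handed in; nothing more can be done
None
```

The job is done and handed in at about 51 s of the allowed 147 s. I stood the motor, accumulator and relay in the side tray. Then I laid the plug in the lock-out rest and stood all three parts back upright on the carrier.

**Plug:** after release, the projected outline of the plug, centred on the rest, matched it in both views to about 1 mm, lying flat between the cheeks. The arm hid the rest in the final top picture, so I did not check the plug again at the very end.

**Parts on the carrier (final pictures against the start):**

| Part | Offset from start |
|---|---|
| Motor | 0 to 0.6 mm |
| Accumulator | about 1.3 mm towards +x |
| Relay | 0.6 to 1.8 mm towards +x, up to 1 mm in y |

- **Relay:** its two checks disagreed. Template matching gave about 0.6 mm and the stud positions about 1.8 mm. The studs showed no change in how it is turned.
- **Left as they stand:** I did not grip the accumulator and relay again to correct these offsets.
- **Camera fits:** some edge fits failed where the arm or its shadow covered a part. I set those aside and used other measurements.

**Rest of the scene:** the jar, wrench, ring and purple look-alikes appear unmoved. Nothing tipped over, and the wrist force readings I took stayed under 10 N.

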